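# Pack the silver-wire reels and wedge the load tight

### The job

Pack every reel of silver wire that is on the stand into the dispatch tray. First push the tray's clamp bar right back, away from the cells; then slide each one up off its post, keep it upright, turn it so that the flat of its flanges faces the clamp bar, and set it right down on the tray floor in a cell of its own (any cell). When all the reels are in, lay the wooden wedge in the channel behind the clamp bar, thin end pointing the way the channel narrows and its straight side to the tray's outer wall, and drive it along until the bar is jammed hard against the reels and everything stays locked; leave the bundles of gold bars and the calculator where they are.

Things in the scene. Friction and masses are not known exactly. Their poses are not given: they have to be found in the camera images.
- reel0: reel of silver wire (all alike; None when absent), 60 mm tall, 0.22 to 0.42 kg: two white flanges 8 mm thick, 64 mm discs with one flat 20 mm from the axis (52 mm flat to round side), at the bottom and the top (52 to 60 mm up), silver winding 39 mm thick between, square bore 16 mm. Origin on the axis at the underside, z up; the flat looks to its own -x, the round side to +x
- reel1: reel exactly like reel0; None when absent. Starts upright round a post of the stand, turned any way
- reel2: reel exactly like reel0; None when absent. Starts upright round a post of the stand, turned any way
- reel3: reel exactly like reel0; None when absent. Starts upright round a post of the stand, turned any way
- stand: fixed grey reel stand: plate 176 x 176 x 15 mm with four upright steel posts, 12 mm diameter, tops 85 mm above the desk, at x, y = +-52 mm in its frame. Origin at the centre of the underside. Each present reel stands on the plate around a post of its own; the post rises 10 mm above the reel
- tray: fixed plywood dispatch tray 152 (x) x 332 (y) mm, origin at the centre of its underside, z up. Floor top at z = 12 mm; walls, partitions and clamp bar all 13 mm high above it (z = 25). From +x to -x: outer wall (x 60 to 76), four cells in a row along y, clamp bar, wedge channel, outer wall (x -76 to -64). The channel is open at both ends
- cell0 (a point): where the axis of a clamped reel stands on the floor of cell 0: tray x = 27.7, y = -112.5, z = 12 mm. A cell is 71 mm wide in y, with 4 mm partitions; its +x side is rounded by 45 degree corner fillers 34 mm from this point, its -x side is the bar's straight face. With the bar back a reel goes down only with its x along the tray's x (within 7 degrees), best 3 mm to -x of this point
- cell1 (a point): the same for cell 1: tray x = 27.7, y = -37.5, z = 12 mm
- cell2 (a point): the same for cell 2: tray x = 27.7, y = 37.5, z = 12 mm
- cell3 (a point): the same for cell 3: tray x = 27.7, y = 112.5, z = 12 mm
- clamp_bar (a joint): travel of the wooden clamp bar towards +x of the tray, m: 0 = right back against its stop (the -x end), about 0.0063 when tight on the reels, 0.014 = other end stop; starts at 0.007 to 0.012. Slides stiffly (3 N), stays where left; a fingertip lowered into an empty cell can push it back. 296 mm long in y; its front face lies at tray x = 1.7 mm + travel
- cleat: tapered wooden back piece of the clamp bar, moving with it: its slanting face runs from tray x = -13.2 mm at y = -148 through -34.3 at y = 0 to -43.6 at y = +65 mm (plus the bar's travel; 1 in 7, straight beyond), so that the channel between the wall's face at x = -64 mm and this face narrows towards +y. Origin: the tray's origin shifted by the travel
- wedge: dark hardwood wedge standing on the desk: 120 mm long, 34 mm high, 0.11 kg, tapers 1 in 7 in plan: 44.6 mm thick at the butt, 36 mm at mid-length, 27.4 mm at the thin end. Origin at mid-length on the underside, z up, x to the thin end; straight side at y = +18 mm, slanting side on -y. In the channel its x goes along the tray's +y
- wedge_home (a point): about where the wedge's origin lies when the load is tight: tray x = -46, y = 0, z = 12 mm (a few mm more or less along y is usual), straight side on the -x outer wall. With the bar back the wedge drops in freely 90 to 115 mm short of here (to -y), starts to move the bar 44 mm short, needs 10 to 20 N at the end (push low on the butt), then holds by friction
- bars_a: tall banded bundle of gold bars, 52 x 31 x 38 mm, bystander, not to be moved
- bars_b: low banded bundle of gold bars, 52 x 31 x 26 mm, bystander, not to be moved
- calculator: black calculator 100 x 150 x 16 mm, bystander, not to be moved

How it is judged (in metres and radians):
On the way, in this order (a step that is already met when the one before it is completed fails the run):
1. the clamp bar is pushed right back (travel under 2 mm) (value of joint clamp_bar below 0.002 m), for 0.2 s.
2. every reel present is off its post and right down in a cell, its flat to the clamp bar ((horizontal distance between reel0 and cell0 below 0.011 m or horizontal distance between reel0 and cell1 below 0.011 m or horizontal distance between reel0 and cell2 below 0.011 m or horizontal distance between reel0 and cell3 below 0.011 m) and z of reel0 in the frame of tray between 0.008 and 0.016 m and angle between each of reel0, reel1, reel2, reel3's own z axis and vertical below 0.08 rad and angle between the x axis of each of reel0, reel1, reel2, reel3 and the x axis of tray, either way round below 0.35 rad and (horizontal distance between reel1 and cell0 below 0.011 m or horizontal distance between reel1 and cell1 below 0.011 m or horizontal distance between reel1 and cell2 below 0.011 m or horizontal distance between reel1 and cell3 below 0.011 m) and z of reel1 in the frame of tray between 0.008 and 0.016 m and (horizontal distance between reel2 and cell0 below 0.011 m or horizontal distance between reel2 and cell1 below 0.011 m or horizontal distance between reel2 and cell2 below 0.011 m or horizontal distance between reel2 and cell3 below 0.011 m) and z of reel2 in the frame of tray between 0.008 and 0.016 m and (horizontal distance between reel3 and cell0 below 0.011 m or horizontal distance between reel3 and cell1 below 0.011 m or horizontal distance between reel3 and cell2 below 0.011 m or horizontal distance between reel3 and cell3 below 0.011 m) and z of reel3 in the frame of tray between 0.008 and 0.016 m), for 0.2 s.
3. the wedge is driven and the bar is jammed against the reels (value of joint clamp_bar between 0.0053 and 0.0085 m and x of wedge in the frame of tray between -0.054 and -0.038 m and y of wedge in the frame of tray between -0.025 and 0.03 m and z of wedge in the frame of tray below 0.017 m and angle between wedge's own z axis and vertical below 0.1 rad and angle between the x axis of wedge and the y axis of tray, either way round below 0.12 rad and contact force between wedge and cleat above 5 N), for 0.2 s.
At the end, for the whole second after the job is handed in: Each present reel upright on the tray floor in a cell, axis within 5 mm of the cell point, flat within 0.15 rad of the bar; bar travel 5.3 to 8.5 mm; wedge on the channel floor within 25 mm of home along the channel, pressing the cleat with over 5 N; all at rest (all of step 3 and (horizontal distance between reel0 and cell0 below 0.005 m or horizontal distance between reel0 and cell1 below 0.005 m or horizontal distance between reel0 and cell2 below 0.005 m or horizontal distance between reel0 and cell3 below 0.005 m) and z of reel0 in the frame of tray between 0.008 and 0.016 m and angle between each of reel0, reel1, reel2, reel3's own z axis and vertical below 0.08 rad and angle between the x axis of each of reel0, reel1, reel2, reel3 and the x axis of tray, either way round below 0.15 rad and (horizontal distance between reel1 and cell0 below 0.005 m or horizontal distance between reel1 and cell1 below 0.005 m or horizontal distance between reel1 and cell2 below 0.005 m or horizontal distance between reel1 and cell3 below 0.005 m) and z of reel1 in the frame of tray between 0.008 and 0.016 m and (horizontal distance between reel2 and cell0 below 0.005 m or horizontal distance between reel2 and cell1 below 0.005 m or horizontal distance between reel2 and cell2 below 0.005 m or horizontal distance between reel2 and cell3 below 0.005 m) and z of reel2 in the frame of tray between 0.008 and 0.016 m and (horizontal distance between reel3 and cell0 below 0.005 m or horizontal distance between reel3 and cell1 below 0.005 m or horizontal distance between reel3 and cell2 below 0.005 m or horizontal distance between reel3 and cell3 below 0.005 m) and z of reel3 in the frame of tray between 0.008 and 0.016 m and linear speed of each of reel0, reel1, reel2, reel3, wedge below 0.02 m/s); the robot touches nothing.
It fails at once if a bundle of gold bars or the calculator is moved (over 20 mm) (distance of any of bars_a, bars_b, calculator from where it was at the start of the episode above 0.02 m).
It fails at once if a reel is tipped over (over 0.7 rad) (angle between any of reel0, reel1, reel2, reel3's own z axis and vertical above 0.7 rad).
Of reel0, reel1, reel2, reel3 only 3 to 4 are there at a start; the rules pass over those that are not, and their reading is None.
At some moment in a run one of wedge may be knocked a few centimetres aside while the robot is not near it.
It also fails if it takes over 210 s, if anything falls off the work surface, if the arm or the gripper's body presses on something with over 40 N, if the wrist force passes 120 N, or if a joint passes its speed limit or range.

### The arm

A 6-joint arm with a two-finger parallel gripper is mounted at the origin on the work surface. World frame = base frame: x ahead of the robot, y to its left, z up, the work surface at z = 0. Lengths are in m, angles in degrees, forces in N, time in s.
With the tool pointing down it reaches from about 0.4 to 0.825 m from the base axis. Payload 7 kg.
Tool frame: the origin (TCP) lies midway between the tips of the shut fingers; the grasp point (between the pads) lies r.grip_depth behind it (r.grip_depth is the distance from the TCP to the grasp point, in m); z points along the fingers, y is the line along which they close (so a half turn about z gives the same grasp; the last joint's range is limited). The gripper opens to 88 mm and grips with 3 to 60 N. Pads are 19 mm wide; open, the fingers measure 130 mm over their backs; the gripper's body (78 mm by 193 mm) begins 47 mm behind the grasp point.
Start: joints at [79.819, 20.546, 0.682, 0, -70.136, -16.507], TCP at [0.303, 0.603, 0.227] pointing down, gripper open.
Joint ranges: [-176.03, 176.03], [-82.01, 121.73], [-58.28, 71.71], [-173.87, 95.51], [-174.79, -0.11], [-173.66, 173.66]. Speed limits (degrees/s): [136.94, 136.94, 172.46, 180, 180, 180].

### API

Orientations are given as [roll, pitch, yaw] about the fixed x, y, z axes, in that order (R = Rz(yaw) Ry(pitch) Rx(roll)).
In Python, from plant import r gives the robot as it stands.
- The arm moves only by the shell command python3 drive.py [OPENING] [FORCE], which reads ROWS from standard input. ROWS is a JSON list that holds a single list of rows (three levels of brackets), with 1 to 12 rows, each of 6 numbers: dx, dy, dz in m, then a rotation vector rx, ry, rz in degrees; each row is the pose to reach, as a shift and turn from the pose commanded when the command began, along the tool's axes at that moment; what a row does not reach only later rows make up. A row lasts 1/12 s, in which the tool goes at most 0.0417 m and 7.16 degrees, less where a joint would pass 70% of its speed; a pose out of reach is approached as far as the arm can. OPENING is the finger opening in m, set as the command begins (- or left out keeps the last). The fingers move at their own pace and stop on an object; FORCE is the grip in N (left out, the last holds). Time passes only in rows, so rows that do not move let the fingers close. It prints the time, the measured TCP pose, the force, the opening and the grip force at its end. Input that does not fit is refused with a message, and nothing moves.
- r.get_state(): the state, without advancing time (a new reading comes with each control period).
- r.capture(name): name is "side" or "top"; returns a dict with "frame" (400x640x3 uint8, red, green, blue), "z_map" (400x640 float32, m along the optical axis (not along the pixel's ray), 0 where there is no reading), "fx", "fy", "cx", "cy" (pixels), "D" ([k1, k2, p1, p2, k3] as OpenCV has them; the pictures are not rectified), "cam_to_world" (4x4, takes a point from camera to world coordinates). Camera axes: x right, y down, z forward; pixel columns grow to the right and rows downward; lengths in m; the calibration is good to about 2 mm. A picture is of the moment at which its call begins.
- r.close_job(): hands the job in; it is judged then, once.
The state is a dict: "time_s": time; "joints": joint angles; "qd": joint speeds; "joint_torque": joint torques, N m; "tcp_pos": TCP position; "eef_rot": TCP orientation; "contact_force": force on the tool from outside, world axes, zero at the start; "moment": the same for the moment, N m; "gripper_width": finger opening in m; "gripper_force": force on a finger pad.
Only numpy, scipy, OpenCV 4.12 (cv2) and the standard library are available. Lean on these libraries where they do the work, as an engineer would, in place of code of your own. Each camera call takes 0.05 s, during which the arm holds its last target. There are 200 camera calls.

## Working session

There is one attempt and no reset: what is moved stays moved. The work goes in short steps, Python scripts to look and compute and a shell command to move; the robot and the scene stay as the last step left them, time stands still between calls to the robot, and variables do not carry over. Pictures are saved under pics/ and viewed, at most 14 in all, crops included, and the job is handed in when it is done.

```bash
ls; mkdir -p pics
cat > h.py <<'E'
import numpy as np,cv2
from plant import r
from scipy.spatial.transform import Rotation as R
def cap(n):
    c=r.capture(n); return c
def cloud(c):
    z=c["z_map"]; h,w=z.shape
    K=np.array([[c["fx"],0,c["cx"]],[0,c["fy"],c["cy"]],[0,0,1.]])
    v,u=np.mgrid[0:h,0:w]
    p=cv2.undistortPointsIter(np.stack([u,v],-1).reshape(-1,1,2).astype(np.float64),K,np.array(c["D"],float),None,None,(3,40,1e-8)).reshape(h,w,2)
    P=np.dstack([p[...,0]*z,p[...,1]*z,z])
    T=np.array(c["cam_to_world"]); W=P@T[:3,:3].T+T[:3,3]
    W[z<=0]=np.nan
    return W
def save(n,im): cv2.imwrite("pics/"+n,im[...,::-1])
E
python3 - <<'E'
from h import *
print(r.get_state(), r.grip_depth)
for n in("top","side"):
    c=cap(n); save(n+"0.png",c["frame"]); np.savez(n+"0.npz",W=cloud(c),f=c["frame"])
    print(np.array(c["cam_to_world"]).round(3),c["fx"],c["D"])
E
```

```text
drive.py
pics
plant.py
{'time_s': 0.0, 'joints': array([ 7.98195148e+01,  2.05920960e+01,  6.34284206e-01, -2.05275397e-02,
       -7.01352270e+01, -1.65070129e+01]), 'qd': array([ 0.00323079,  0.04510286,  0.03101033,  0.02331218,  0.0092474 ,
       -0.03627269]), 'joint_torque': array([ 1.01264664e-03, -5.82710230e+01,  2.93047392e+01,  6.99697226e+00,
        6.80483630e-03, -1.60551522e-04]), 'tcp_pos': array([0.30296075, 0.60265111, 0.22561782]), 'eef_rot': array([ 1.79905312e+02, -7.93618726e-03, -2.66944825e+01]), 'contact_force': array([ 0.44787044, -0.05695466,  0.54018366]), 'moment': array([-0.00160555,  0.01002681,  0.00993257]), 'gripper_force': 0.0, 'gripper_width': 0.08759337515720317} 0.0188
[[ 0.016 -0.997  0.077  0.517]
 [-1.    -0.014  0.021  0.013]
 [-0.02  -0.078 -0.997  1.225]
 [ 0.     0.     0.     1.   ]] 488.2383698943851 [-0.05175497  0.          0.          0.          0.        ]
[[ 0.853 -0.392  0.345  0.212]
 [-0.522 -0.645  0.558 -0.595]
 [ 0.004 -0.656 -0.754  0.892]
 [ 0.     0.     0.     1.   ]] 434.5027898075272 [-0.04500218  0.          0.          0.          0.        ]
```

View pics/top0.png

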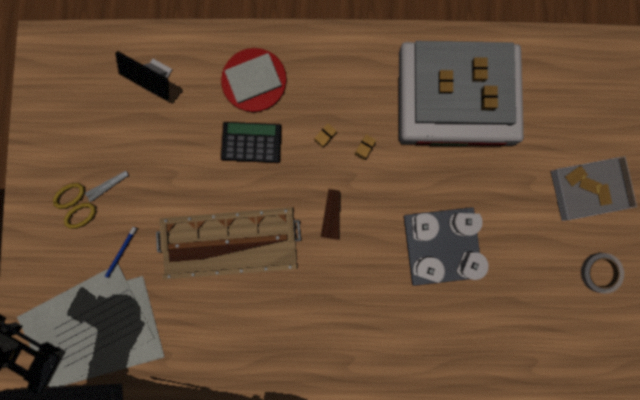

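View pics/side0.png

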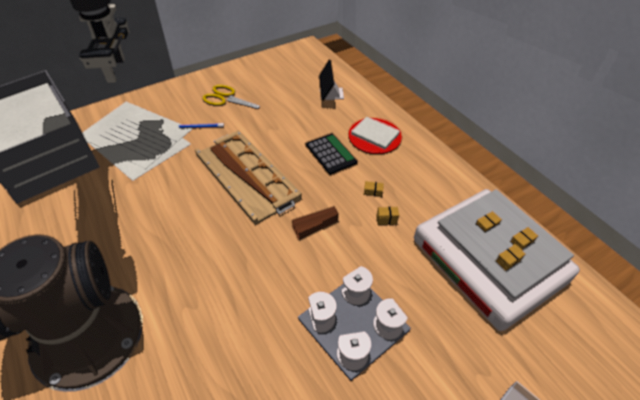

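```bash
cat > m.py <<'E'
from h import *
from scipy.optimize import minimize
def pts(W,box,z0,z1):
    P=W.reshape(-1,3); x0,x1,y0,y1=box
    return P[(P[:,0]>x0)&(P[:,0]<x1)&(P[:,1]>y0)&(P[:,1]<y1)&(P[:,2]>z0)&(P[:,2]<z1)]
def ortho(c,W,box,z,res=0.001):
    "image rectified onto plane z; rows = -x, cols = -y"
    K=np.array([[c["fx"],0,c["cx"]],[0,c["fy"],c["cy"]],[0,0,1.]]); T=np.linalg.inv(np.array(c["cam_to_world"]))
    xs=np.arange(box[1],box[0],-res); ys=np.arange(box[3],box[2],-res)
    X,Y=np.meshgrid(xs,ys,indexing="ij"); P=np.stack([X,Y,np.full_like(X,z)],-1).reshape(-1,3)
    uv,_=cv2.projectPoints(P,cv2.Rodrigues(T[:3,:3])[0],T[:3,3],K,np.array(c["D"],float))
    m=uv.reshape(X.shape+(2,)).astype(np.float32)
    return cv2.remap(c["frame"],m[...,0],m[...,1],cv2.INTER_CUBIC)
E
python3 - <<'E'
from m import *
for n in("top","side"):
    W=np.load(n+"0.npz")["W"]
    v,u=np.mgrid[0:400,0:640]
    P=pts(W,(.3,.9,-.6,.6),.06,.09); print(n,len(P))
    m=np.zeros((400,640),np.uint8); 
    with np.errstate(invalid='ignore'):
        m=((W[...,2]>.060)&(W[...,2]<.082)&(W[...,1]<-.1)).astype(np.uint8)
        k,l,s,ce=cv2.connectedComponentsWithStats(m)
        for i in range(1,k):
            if s[i,4]>60:
                Q=W[l==i]; print(ce[i].round(1),s[i,4],np.median(Q,0).round(4),((Q.max(0)+Q.min(0))/2).round(4),(Q.max(0)-Q.min(0)).round(4))
        for nm,z0,z1 in(("low",.018,.032),("wedge",.028,.045),("plate",.010,.02)):
            m=((W[...,2]>z0)&(W[...,2]<z1)).astype(np.uint8)
            k,l,s,ce=cv2.connectedComponentsWithStats(m)
            for i in range(1,k):
                if s[i,4]>100:
                    Q=W[l==i]; rc=cv2.minAreaRect(Q[:,:2].astype(np.float32)); print(nm,ce[i].round(0),s[i,4],np.array(rc[0]).round(4),np.array(rc[1]).round(4),round(rc[2],1),np.median(Q[:,2]).round(4))
E
python3 - <<'E'
from m import *
ims=[]
for n in("top","side"):
    c=cap(n); o=ortho(c,None,(.38,.62,-.12,.42),.025); ims.append(cv2.resize(o,None,fx=1.4,fy=1.2)); 
save("ortho0.png",np.vstack(ims)); print(ims[0].shape)
E
```

```text
top 7392
[455.5 110.6] 3441 [ 0.8037 -0.2824  0.0642] [ 0.8871 -0.3186  0.071 ] [0.2465 0.2956 0.0219]
[426.3 226.2] 490 [ 0.5574 -0.2264  0.0746] [ 0.5574 -0.2286  0.0708] [0.0615 0.0532 0.0217]
[467.9 222.9] 496 [ 0.5659 -0.3244  0.0746] [ 0.5638 -0.3258  0.0727] [0.0522 0.0611 0.0185]
[475.2 266.3] 522 [ 0.4632 -0.3416  0.0745] [ 0.4664 -0.3416  0.0721] [0.0632 0.0613 0.0196]
[430.9 269. ] 498 [ 0.4572 -0.2381  0.0747] [ 0.4561 -0.237   0.0732] [0.0581 0.0648 0.0167]
low [253.  78.] 1629 [0.93   0.2007] [0.0949 0.1229] 23.3 0.0239
low [325. 134.] 268 [0.7854 0.0148] [0.0316 0.053 ] 49.8 0.0252
low [236. 146.] 138 [0.7516 0.2378] [0.0687 0.0382] 52.2 0.0196
low [269. 147.] 104 [0.7495 0.1529] [0.0608 0.0366] 19.8 0.0195
low [628. 180.] 197 [ 0.6784 -0.746 ] [0.1291 0.0131] 13.8 0.0256
low [561. 194.] 149 [ 0.641  -0.5726] [0.1275 0.0067] 11.9 0.0256
low [222. 234.] 3325 [0.5312 0.2539] [0.1113 0.3521] 5.7 0.0249
low [454. 224.] 113 [ 0.5639 -0.307 ] [0.0641 0.0246] 21.0 0.0219
low [462. 263.] 122 [ 0.4699 -0.3266] [0.0254 0.0661] 77.1 0.0221
low [603. 272.] 696 [ 0.4504 -0.677 ] [0
[... 3233 characters left out ...]
] [0.0254 0.6389] 0.4 0.0148
plate [28. 29.] 134 [0.0907 1.5224] [0.2309 0.0317] 3.9 0.0156
plate [218.  94.] 201 [0.5992 0.651 ] [0.1131 0.0883] 30.4 0.0127
plate [374. 139.] 690 [0.9279 0.1959] [0.1651 0.1674] 71.2 0.0136
plate [331. 153.] 993 [0.7657 0.1994] [0.1526 0.103 ] 86.9 0.0175
plate [257. 168.] 926 [0.5482 0.2619] [0.0463 0.2951] 5.6 0.0136
plate [244. 189.] 1397 [0.4634 0.2281] [0.1147 0.3589] 17.9 0.0135
plate [ 50. 171.] 166 [0.0309 0.5528] [0.2093 0.0158] 6.6 0.0159
plate [ 55. 182.] 274 [0.0359 0.4989] [0.238 0.013] 6.0 0.0149
plate [352. 328.] 3026 [ 0.5109 -0.2837] [0.1776 0.1771] 7.1 0.0152
plate [ 95. 350.] 2703 [ 0.0121 -0.0342] [0.232  0.1656] 19.5 0.0135
(288, 756, 3)
```

View pics/ortho0.png

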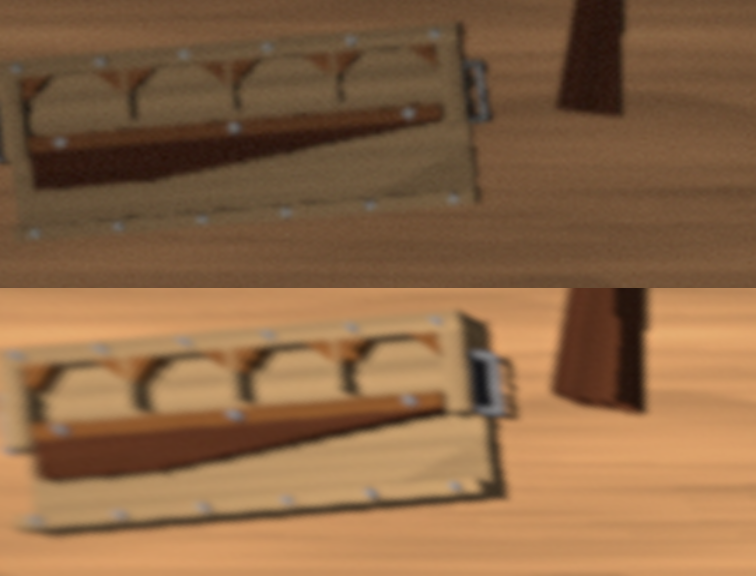

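```bash
cat >> m.py <<'E'
def sd_reel(p):  # local coords, negative inside
    return np.maximum(np.hypot(p[:,0],p[:,1])-.032,-.020-p[:,0])
def sd_box(p,hx,hy): return np.maximum(abs(p[:,0])-hx,abs(p[:,1])-hy)
def sd_wedge(p):
    n=np.hypot(1,1/7)
    return np.maximum.reduce([abs(p[:,0])-.06,p[:,1]-.018,(-p[:,1]-.018+p[:,0]/7)/n])
def fit(W,c,sd,x0,zt,thr,rad,win=None,inits=(0,),sc=.0015):
    "2D pose of shape whose top is at zt: label z>thr, pixels seen on plane zt"
    o=np.array(c["cam_to_world"])[:3,3]; P=W.reshape(-1,3); P=P[np.isfinite(P[:,2])]
    s=(zt-o[2])/(P[:,2]-o[2]); Q=o+(P-o)*s[:,None]
    k=np.hypot(*(Q[:,:2]-x0[:2]).T)<rad; Q=Q[k,:2]; L=(P[k,2]>thr)*2.-1
    def loc(x,Q): 
        d=Q-x[:2]; a=x[2]; return np.c_[d[:,0]*np.cos(a)+d[:,1]*np.sin(a),-d[:,0]*np.sin(a)+d[:,1]*np.cos(a)]
    if win is not None:
        k=win(loc(x0,Q)); Q=Q[k]; L=L[k]
    f=lambda x: np.mean(1+L*np.tanh(sd(loc(x,Q))/sc/2))
    best=None
    for a in inits:
        q=minimize(f,[x0[0],x0[1],x0[2]+a],method="Nelder-Mead",options=dict(initial_simplex=[[x0[0],x0[1],x0[2]+a],[x0[0]+.004,x0[1],x0[2]+a],[x0[0],x0[1]+.004,x0[2]+a],[x0[0],x0[1],x0[2]+a+.3]]))
        if best is None or q.fun<best.fun: best=q
    return best.x,best.fun
E
python3 - <<'E'
from m import *
th=np.radians(5.7)
for n in("top","side"):
    c=cap(n); W=cloud(c)
    for x in((.558,-.229),(.566,-.327),(.464,-.343),(.456,-.239)):
        q,f=fit(W,c,sd_reel,[*x,0],.075,.068,.045,inits=np.radians(range(0,360,30)))
        print(n,"reel",q[:2].round(4),np.degrees(q[2]).round(1)%360,round(f,3))
    q,f=fit(W,c,sd_wedge,[.586,-.005,0],.034,.026,.075,inits=np.radians(range(0,360,45))); print("wedge",q[:2].round(4),np.degrees(q[2]).round(1),round(f,3))
    q,f=fit(W,c,lambda p:sd_box(p,.088,.088),[.511,-.282,.12],.015,.010,.09 if 0 else .14,win=lambda p:(np.minimum(abs(p[:,0]),abs(p[:,1]))<.06)&(np.maximum(abs(p[:,0]),abs(p[:,1]))>.075)); print("stand",q[:2].round(4),np.degrees(q[2]).round(1),round(f,3))
    q,f=fit(W,c,lambda p:sd_box(p,.006,.166),[.4407,.244,th],.025,.019,.2,win=lambda p:p[:,0]<.009)
    ca=q[:2]+.07*np.array([np.cos(q[2]),np.sin(q[2])]); print("tray",ca.round(4),np.degrees(q[2]).round(2),round(f,3))
E
```

```text
top reel [ 0.5567 -0.2231] 273.5 0.16
top reel [ 0.5699 -0.3253] 178.6 0.156
top reel [ 0.4662 -0.3382] 248.3 0.164
top reel [ 0.4533 -0.2365] 342.3 0.165
wedge [ 0.5868 -0.0031] 351.5 0.075
stand [ 0.5116 -0.2818] 7.3 0.119
tray [0.5106 0.2521] 5.71 0.04
side reel [ 0.5555 -0.226 ] 274.4 0.156
side reel [ 0.5686 -0.33  ] 179.8 0.155
side reel [ 0.4658 -0.3425] 247.8 0.147
side reel [ 0.4525 -0.2393] 343.0 0.149
wedge [ 0.5859 -0.0069] 351.7 0.118
stand [ 0.5119 -0.2834] 7.9 0.18
tray [0.5098 0.247 ] 5.49 0.044
```

```bash
cat > t.py <<'E'
import sys
from h import *
def tgt(x,y,z,yaw):
    s=r.get_state(); A=R.from_euler("xyz",s["eef_rot"],degrees=True)
    d=A.inv().apply(np.array([x,y,z])-s["tcp_pos"]); rv=(A.inv()*R.from_euler("xyz",[180,0,yaw],degrees=True)).as_rotvec(degrees=True)
    n=max(np.linalg.norm(d)/.0417,np.linalg.norm(rv)/7.16)
    print("at",s["tcp_pos"].round(4),s["eef_rot"].round(1),"F",s["contact_force"].round(1),"row",[*d.round(4),*rv.round(2)],"n",round(n,1))
if __name__=="__main__": tgt(*map(float,sys.argv[1:]))
E
python3 t.py .5414 .2903 .12 5.6
R='' ; echo '[[[0.353,0.172,0.106,0,0,-32.3],[0.353,0.172,0.106,0,0,-32.3],[0.353,0.172,0.106,0,0,-32.3],[0.353,0.172,0.106,0,0,-32.3],[0.353,0.172,0.106,0,0,-32.3],[0.353,0.172,0.106,0,0,-32.3],[0.353,0.172,0.106,0,0,-32.3],[0.353,0.172,0.106,0,0,-32.3],[0.353,0.172,0.106,0,0,-32.3],[0.353,0.172,0.106,0,0,-32.3],[0.353,0.172,0.106,0,0,-32.3],[0.353,0.172,0.106,0,0,-32.3]]]' | python3 drive.py 0.0 20
python3 t.py .5414 .2903 .12 5.6
python3 - <<'E'
from m import *
for n in("top","side"):
    c=cap(n); W=cloud(c)
    if n=="side": save("side1.png",c["frame"][60:300,120:420].repeat(2,0).repeat(2,1))
    s=r.get_state(); A=R.from_euler("xyz",s["eef_rot"],degrees=True)
    P=W.reshape(-1,3); P=P[np.isfinite(P[:,0])]; L=A.inv().apply(P-s["tcp_pos"])
    for a in range(-200,0,20):
        k=(L[:,2]>a/1e3)&(L[:,2]<a/1e3+.02)&(abs(L[:,0])<.15)&(abs(L[:,1])<.15)
        if k.sum()>3: print(n,a,k.sum(),L[k].min(0)[:2].round(4),L[k].max(0)[:2].round(4),np.median(L[k],0).round(4))
E
```

```text
time_s: 1.3
tcp_pos: [0.5419, 0.2889, 0.1198]
eef_rot: [179.9, 0.1, 5.4]
contact_force: [0.5, 0.2, -0.1]
gripper_width: 0.0132
gripper_force: 0.0
at [0.5419 0.2889 0.1198] [1.799e+02 1.000e-01 5.400e+00] F [ 0.5  0.2 -0.1] row [np.float64(-0.0004), np.float64(-0.0014), np.float64(-0.0002), np.float64(0.06), np.float64(0.07), np.float64(-0.17)] n 0.0
top -200 42 [-0.0454  0.0038] [0.0419 0.0455] [-0.0064  0.0402 -0.1966]
top -120 752 [-0.0385  0.0142] [0.0397 0.0971] [-0.0006  0.0772 -0.1078]
top -100 418 [-0.0379  0.0051] [0.0401 0.0966] [-0.0017  0.0315 -0.0886]
top -80 46 [-0.038  -0.0098] [0.0392 0.0616] [-0.0024  0.0403 -0.0754]
side -200 118 [-0.045  -0.0045] [0.0359 0.0491] [-0.0178  0.0365 -0.1959]
side -180 260 [-0.0398 -0.0461] [0.0376 0.0424] [-0.0251  0.0234 -0.1722]
side -160 102 [-0.039  -0.0419] [0.0351 0.0215] [-0.0148  0.016  -0.1487]
side -140 163 [-0.0254 -0.0434] [0.0242 0.0224] [-0.0074  0.0156 -0.129 ]
side -120 749 [-0.0413 -0.0934] [0.0382 0.1019] [-0.0144  0.0384 -0.1079]
side -100 491 [-0.0412 -0.0909] [0.0389 0.0985] [-0.0253  0.0278 -0.0887]
side -80 213 [-0.0405 -0.087 ] [0.0398 0.0935] [-0.0241  0.0871 -0.074 ]
side -40 23 [-0.0134 -0.0127] [-0.0069  0.0247] [-0.0111  0.0119 -0.0264]
side -20 35 [-0.0134 -0.0159] [0.0051 0.0238] [-0.0104 -0.0037 -0.0122]
```

View pics/side1.png

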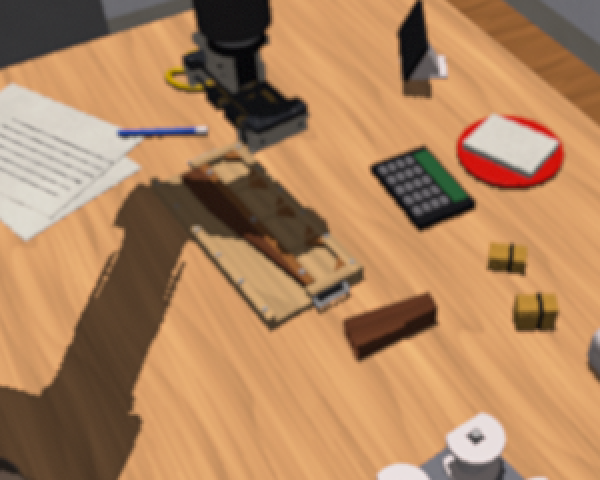

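```bash
python3 t.py .5395 .2929 .04 5.7
```

```text
at [0.5414 0.2911 0.1208] [-180.    -0.     5.6] F [-1.2  1.   1. ] row [np.float64(-0.0018), np.float64(-0.0019), np.float64(0.0808), np.float64(-0.01), np.float64(-0.02), np.float64(-0.11)] n 1.9
```

```bash
echo '[[[-0.002,-0.002,0.04,0,0,0],[-0.002,-0.002,0.08,0,0,0],[-0.002,-0.002,0.095,0,0,0],[-0.002,-0.002,0.103,0,0,0],[-0.002,-0.002,0.103,0,0,0],[-0.002,-0.002,0.103,0,0,0]]]' | python3 drive.py
echo '[[[-0.004,0,0,0,0,0],[-0.008,0,0,0,0,0],[-0.012,0,0,0,0,0],[-0.015,0,0,0,0,0],[-0.015,0,0,0,0,0],[-0.015,0,0,0,0,0]]]' | python3 drive.py
echo '[[[-0.002,0,0,0,0,0],[-0.003,0,0,0,0,0],[-0.004,0,0,0,0,0],[-0.004,0,0,0,0,0]]]' | python3 drive.py
```

```text
time_s: 1.9
tcp_pos: [0.5394, 0.294, 0.0185]
eef_rot: [-180.0, -0.1, 5.7]
contact_force: [0.3, 0.2, 0.6]
gripper_width: 0.0005
gripper_force: 0.0
time_s: 2.4
tcp_pos: [0.5245, 0.2916, 0.0183]
eef_rot: [-179.9, -0.1, 5.6]
contact_force: [1.1, 0.0, 1.1]
gripper_width: 0.0008
gripper_force: 0.8
time_s: 2.73
tcp_pos: [0.5204, 0.291, 0.0177]
eef_rot: [-180.0, -0.0, 5.6]
contact_force: [2.4, 1.8, 1.2]
gripper_width: 0.0005
gripper_force: 1.5
```

```bash
echo '[[[-0.002,0,0,0,0,0],[-0.003,0,0,0,0,0],[-0.003,0,0,0,0,0]]]' | python3 drive.py
echo '[[[-0.0015,0,0,0,0,0],[-0.0015,0,0,0,0,0],[-0.003,0,0,0,0,0],[-0.003,0,0,0,0,0]]]' | python3 drive.py
```

```text
time_s: 2.98
tcp_pos: [0.5189, 0.2909, 0.0178]
eef_rot: [-180.0, -0.2, 5.6]
contact_force: [10.9, -0.5, -2.1]
gripper_width: 0.0003
gripper_force: 5.4
time_s: 3.32
tcp_pos: [0.5185, 0.2913, 0.0182]
eef_rot: [-179.9, -0.4, 5.7]
contact_force: [22.6, -3.1, -7.9]
gripper_width: 0.0003
gripper_force: 11.1
```

```bash
echo '[[[0.008,0,0,0,0,0],[0.014,0,0,0,0,0],[0.014,0,-0.04,0,0,0],[0.014,0,-0.08,0,0,0],[0.014,0,-0.12,0,0,0],[0.014,0,-0.16,0,0,0],[0.014,0,-0.18,0,0,0],[0.014,0,-0.18,0,0,0]]]' | python3 drive.py 0.075
python3 - <<'E'
from m import *
c=cap("top"); W=cloud(c); x0=np.array([.5104,.2523]); a=np.radians(5.7)
P=W.reshape(-1,3); d=P[:,:2]-x0; L=np.c_[d@[np.cos(a),np.sin(a)],d@[-np.sin(a),np.cos(a)],P[:,2]]
for y in (-.14,-.12,-.1,-.08):
  k=(abs(L[:,1]-y)<.008)&(L[:,2]>.02)&(L[:,2]<.03)&(abs(L[:,0])<.05); print(y,L[k,0].min().round(4),L[k,0].max().round(4))
E
python3 t.py .4590 -.2383 .20 -107.5
```

```text
time_s: 3.98
tcp_pos: [0.5295, 0.2928, 0.2031]
eef_rot: [-179.8, -0.3, 5.6]
contact_force: [0.3, 0.6, -0.3]
gripper_width: 0.0484
gripper_force: 0.0
-0.14 -0.0144 0.0497
-0.12 -0.0174 0.0015
-0.1 -0.0207 0.0015
-0.08 -0.0237 0.0498
at [0.5284 0.2922 0.2001] [-1.798e+02 -1.000e-01  5.600e+00] F [-0.3 -0.7 -0.9] row [np.float64(-0.1209), np.float64(0.5211), np.float64(-0.0016), np.float64(-0.23), np.float64(0.07), np.float64(113.12)] n 15.8
```

```bash
echo '[[[-0.008,0.035,0,0,0,7.1],[-0.016,0.07,0,0,0,14.2],[-0.024,0.104,0,0,0,21.3],[-0.032,0.139,0,0,0,28.4],[-0.04,0.174,0,0,0,35.5],[-0.048,0.209,0,0,0,42.6],[-0.056,0.243,0,0,0,49.7],[-0.064,0.278,0,0,0,56.8],[-0.072,0.313,0,0,0,63.9],[-0.08,0.348,0,0,0,71],[-0.088,0.382,0,0,0,78],[-0.097,0.417,0,0,0,85]]]' | python3 drive.py 0.075
python3 t.py .4590 -.2383 .12 -107.5
```

```text
time_s: 5.03
tcp_pos: [0.4705, -0.1342, 0.1961]
eef_rot: [179.8, 0.1, -79.7]
contact_force: [1.5, 0.6, -0.1]
gripper_width: 0.0751
gripper_force: 0.0
at [ 0.4705 -0.1342  0.1961] [ 1.798e+02  1.000e-01 -7.970e+01] F [ 1.5  0.6 -0.1] row [np.float64(0.1005), np.float64(0.0296), np.float64(0.076), np.float64(0.2), np.float64(0.02), np.float64(27.77)] n 3.9
```

```bash
echo '[[[0.034,0.01,0.01,0,0,7],[0.067,0.02,0.02,0,0,14],[0.1,0.03,0.04,0,0,21],[0.1,0.03,0.076,0,0,27.8],[0.1,0.03,0.076,0,0,27.8],[0.1,0.03,0.076,0,0,27.8]]]' | python3 drive.py
python3 t.py .4590 -.2383 .052 -107.5
```

```text
time_s: 5.53
tcp_pos: [0.4586, -0.2366, 0.1192]
eef_rot: [179.6, -0.1, -107.1]
contact_force: [-0.1, 0.4, 0.5]
gripper_width: 0.0748
gripper_force: 0.0
at [ 0.4586 -0.2366  0.1192] [ 1.796e+02 -1.000e-01 -1.071e+02] F [-0.1  0.4  0.5] row [np.float64(0.0015), np.float64(-0.0013), np.float64(0.0672), np.float64(0.42), np.float64(-0.06), np.float64(0.42)] n 1.6
```

```bash
echo '[[[0.0015,-0.001,0.03,0,0,0.4],[0.0015,-0.001,0.055,0,0,0.4],[0.0015,-0.001,0.067,0,0,0.4],[0.0015,-0.001,0.067,0,0,0.4],[0.0015,-0.001,0.067,0,0,0.4]]]' | python3 drive.py
echo '[[[0,0,0,0,0,0],[0,0,0,0,0,0],[0,0,0,0,0,0],[0,0,0,0,0,0],[0,0,0,0,0,0],[0,0,0,0,0,0]]]' | python3 drive.py 0.03 30
echo '[[[0,0,-0.02,0,0,0],[0,0,-0.05,0,0,0],[0,0,-0.085,0,0,0],[0,0,-0.12,0,0,0],[0,0,-0.13,0,0,0],[0,0,-0.13,0,0,0]]]' | python3 drive.py
python3 - <<'E'
from m import *
s=r.get_state(); print(s["tcp_pos"],s["eef_rot"],s["contact_force"])
for n in ("side","top"):
    c=cap(n); W=cloud(c)
    save(n+"2.png",c["frame"])
E
```

```text
time_s: 5.95
tcp_pos: [0.4626, -0.2377, 0.0556]
eef_rot: [180.0, -0.0, -107.3]
contact_force: [1.3, -0.4, 0.6]
gripper_width: 0.075
gripper_force: 0.0
time_s: 6.45
tcp_pos: [0.4614, -0.2383, 0.0553]
eef_rot: [180.0, 0.0, -107.6]
contact_force: [-4.3, 3.6, 7.9]
gripper_width: 0.0512
gripper_force: 30.0
time_s: 6.95
tcp_pos: [0.4636, -0.2388, 0.1879]
eef_rot: [-179.6, 0.1, -107.6]
contact_force: [0.1, -0.2, -3.6]
gripper_width: 0.0511
gripper_force: 30.0
[ 0.46355872 -0.23884998  0.18786812] [-1.79640543e+02  5.40287178e-02 -1.07575965e+02] [ 0.06769714 -0.23147061 -3.63052789]
```

View pics/side2.png

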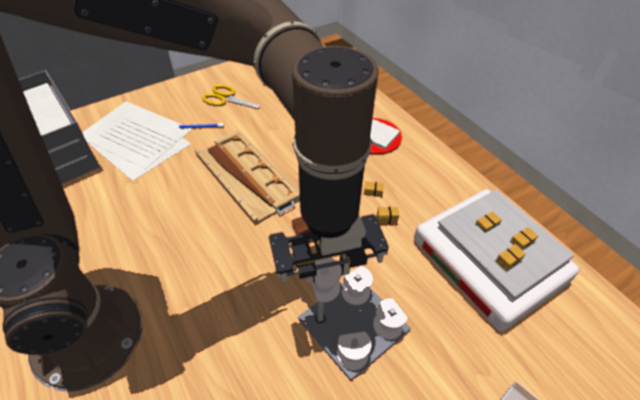

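```bash
cat > tt.py <<'E'
# tt.py tx_mm ty_mm z yaw : target in tray frame, world z, yaw relative to tray (tool)
import sys; from t import *
a=np.radians(5.7); tx,ty,z,yw=map(float,sys.argv[1:5])
w=np.array([.5104,.2523])+np.array([[np.cos(a),-np.sin(a)],[np.sin(a),np.cos(a)]])@[tx/1e3,ty/1e3]
tgt(*w,z,yw+5.7)
E
python3 tt.py 30.7 -111.8 .19 -90
```

```text
at [ 0.4612 -0.2381  0.1837] [ 180.     0.  -107.6] F [-0.2 -0.7 -4.1] row [np.float64(-0.3918), np.float64(0.029), np.float64(-0.0059), np.float64(0.03), np.float64(0.05), np.float64(-23.31)] n 9.4
```

```bash
echo '[[[-0.02,0.002,-0.005,0,0,-2],[-0.06,0.004,-0.006,0,0,-4],[-0.1,0.007,-0.006,0,0,-6],[-0.14,0.01,-0.006,0,0,-8],[-0.18,0.013,-0.006,0,0,-11],[-0.22,0.016,-0.006,0,0,-13],[-0.26,0.019,-0.006,0,0,-15],[-0.3,0.022,-0.006,0,0,-18],[-0.34,0.025,-0.006,0,0,-20],[-0.37,0.028,-0.006,0,0,-22],[-0.385,0.029,-0.006,0,0,-23.3],[-0.392,0.029,-0.006,0,0,-23.3]]]' | python3 drive.py
echo '[[[0,0,0.06,0,0,0],[0,0,0.08,0,0,0],[0,0,0.08,0,0,0],[0,0,0.08,0,0,0],[0,0,0.08,0,0,0]]]' | python3 drive.py
python3 tt.py 30.7 -111.8 .06 -90
python3 - <<'E'
from m import *
for n in ("side","top"):
    c=cap(n); W=cloud(c); s=r.get_state(); p=s["tcp_pos"]
    A=R.from_euler("xyz",s["eef_rot"],degrees=True)
    P=W.reshape(-1,3); P=P[np.isfinite(P[:,0])]; L=A.inv().apply(P-p)
    for a in (-20,-10,0,10,20,30,40):
        k=(L[:,2]>a/1e3)&(L[:,2]<a/1e3+.01)&(abs(L[:,0])<.05)&(abs(L[:,1])<.06)
        if k.sum()>3: print(n,a,k.sum(),L[k].min(0)[:2].round(4),L[k].max(0)[:2].round(4))
    if n=="side": save("side3.png",c["frame"][80:280,150:420].repeat(2,0).repeat(2,1))
E
```

```text
time_s: 8.05
tcp_pos: [0.5519, 0.1458, 0.1877]
eef_rot: [179.8, -0.1, -84.1]
contact_force: [-0.6, -0.1, -3.5]
gripper_width: 0.051
gripper_force: 30.0
time_s: 8.47
tcp_pos: [0.5534, 0.1434, 0.1115]
eef_rot: [-180.0, -0.0, -84.3]
contact_force: [0.6, -0.8, -2.7]
gripper_width: 0.0512
gripper_force: 30.0
at [0.5534 0.1434 0.1115] [-180.    -0.   -84.3] F [ 0.6 -0.8 -2.7] row [np.float64(-0.0009), np.float64(0.0012), np.float64(0.0515), np.float64(-0.02), np.float64(-0.04), np.float64(-0.01)] n 1.2
side -20 186 [-0.0235 -0.0416] [0.0351 0.0427]
side -10 40 [-0.0087 -0.0406] [0.0143 0.0428]
side 0 32 [ 0.0064 -0.029 ] [0.0246 0.0253]
side 10 43 [ 0.0011 -0.0094] [0.0254 0.0256]
side 20 57 [-0.0052 -0.0187] [0.0366 0.0276]
side 30 144 [-0.0216 -0.0251] [0.0371 0.0275]
top -20 18 [ 0.0255 -0.007 ] [0.033  0.0198]
top 20 5 [ 0.026  -0.0117] [0.0322 0.0189]
top 30 35 [ 0.0231 -0.0142] [0.0339 0.0237]
```

View pics/side3.png

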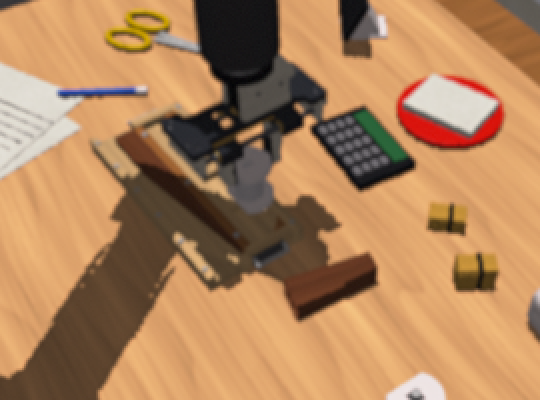

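```bash
echo '[[[-0.001,0.001,0.02,0,0,0],[-0.001,0.001,0.035,0,0,0],[-0.001,0.001,0.045,0,0,0],[-0.001,0.001,0.052,0,0,0],[-0.001,0.001,0.056,0,0,0],[-0.001,0.001,0.056,0,0,0],[-0.001,0.001,0.056,0,0,0]]]' | python3 drive.py
python3 tt.py 30.7 -111.8 .052 -90
```

```text
time_s: 9.15
tcp_pos: [0.5521, 0.145, 0.0552]
eef_rot: [-180.0, 0.0, -84.3]
contact_force: [1.0, 0.4, -3.2]
gripper_width: 0.051
gripper_force: 30.0
at [0.5521 0.145  0.0552] [-180.     0.   -84.3] F [ 1.   0.4 -3.2] row [np.float64(0.0009), np.float64(0.0001), np.float64(0.0032), np.float64(-0.05), np.float64(0.01), np.float64(0.02)] n 0.1
```

```bash
echo '[[[0,0,0.002,0,0,0],[0,0,0.004,0,0,0],[0,0,0.004,0,0,0],[0,0,0.004,0,0,0]]]' | python3 drive.py
```

```text
time_s: 9.48
tcp_pos: [0.5527, 0.1452, 0.0522]
eef_rot: [-179.9, 0.0, -84.2]
contact_force: [-0.7, -1.8, 6.7]
gripper_width: 0.0511
gripper_force: 30.0
```

```bash
echo '[[[0,0,0,0,0,0],[0,0,0,0,0,0],[0,0,0,0,0,0],[0,0,0,0,0,0]]]' | python3 drive.py 0.075
echo '[[[0,0,-0.02,0,0,0],[0,0,-0.06,0,0,0],[0,0,-0.1,0,0,0],[0,0,-0.13,0,0,0],[0,0,-0.13,0,0,0]]]' | python3 drive.py
python3 t.py .5571 -.2291 .17 -176.3
```

```text
time_s: 9.82
tcp_pos: [0.5517, 0.145, 0.0507]
eef_rot: [-180.0, 0.0, -84.3]
contact_force: [-0.0, -0.7, -0.3]
gripper_width: 0.072
gripper_force: 0.0
time_s: 10.23
tcp_pos: [0.555, 0.1463, 0.1878]
eef_rot: [-179.4, 0.2, -84.2]
contact_force: [1.1, 0.5, 1.4]
gripper_width: 0.0749
gripper_force: 0.0
at [0.555  0.1463 0.1878] [-179.4    0.2  -84.2] F [1.1 0.5 1.4] row [np.float64(0.3737), np.float64(0.0359), np.float64(0.0162), np.float64(-0.31), np.float64(0.62), np.float64(92.08)] n 12.9
```

```bash
echo '[[[0.03,0.003,0,0,0,7.1],[0.06,0.006,0,0,0,14.2],[0.09,0.009,0,0,0,21.3],[0.12,0.012,0,0,0,28.4],[0.15,0.015,0,0,0,35.5],[0.18,0.018,0,0,0,42.6],[0.21,0.021,0,0,0,49.7],[0.24,0.024,0,0,0,56.8],[0.27,0.027,0,0,0,63.9],[0.3,0.03,0,0,0,71],[0.34,0.033,0,0,0,78],[0.371,0.036,0,0,0,85]]]' | python3 drive.py
echo '[[[0,0,0,0,0,7],[0,0,0,0,0,7],[0,0,0,0,0,7],[0,0,0,0,0,7]]]' | python3 drive.py
python3 t.py .5571 -.2291 .12 -176.3
python3 - <<'E'
from m import *
c=cap("side"); W=cloud(c); q,f=fit(W,c,sd_reel,[.552,.137,.1],.072,.065,.045); print(q,f)
E
```

```text
time_s: 11.23
tcp_pos: [0.5525, -0.23, 0.1805]
eef_rot: [-180.0, -0.0, -169.6]
contact_force: [1.2, 0.5, 0.8]
gripper_width: 0.0745
gripper_force: 0.0
time_s: 11.57
tcp_pos: [0.5527, -0.2273, 0.1805]
eef_rot: [180.0, -0.0, -176.0]
contact_force: [0.3, -0.7, 0.0]
gripper_width: 0.0747
gripper_force: 0.0
at [ 0.5527 -0.2273  0.1805] [ 180.   -0. -176.] F [ 0.3 -0.7  0. ] row [np.float64(-0.0043), np.float64(-0.0022), np.float64(0.0605), np.float64(0.01), np.float64(-0.01), np.float64(0.28)] n 1.5
[0.54609744 0.14067938 0.08582782] 0.21788027953829775
```

```bash
echo '[[[-0.002,-0.001,0.03,0,0,0.2],[-0.004,-0.002,0.06,0,0,0.3],[-0.004,-0.002,0.085,0,0,0.3],[-0.004,-0.002,0.085,0,0,0.3],[-0.004,-0.002,0.085,0,0,0.3]]]' | python3 drive.py
python3 t.py .5571 -.2291 .053 -176.3
```

```text
time_s: 12.03
tcp_pos: [0.5563, -0.2288, 0.095]
eef_rot: [180.0, -0.2, -176.4]
contact_force: [-0.1, 0.2, 1.5]
gripper_width: 0.075
gripper_force: 0.0
at [ 0.5563 -0.2288  0.095 ] [ 180.    -0.2 -176.4] F [-0.1  0.2  1.5] row [np.float64(-0.0009), np.float64(-0.0003), np.float64(0.042), np.float64(0.01), np.float64(-0.16), np.float64(-0.11)] n 1.0
```

```bash
echo '[[[-0.001,0,0.025,0,0,0],[-0.001,0,0.042,0,0,0],[-0.001,0,0.042,0,0,0],[-0.001,0,0.042,0,0,0]]]' | python3 drive.py
echo '[[[0,0,0,0,0,0],[0,0,0,0,0,0],[0,0,0,0,0,0],[0,0,0,0,0,0],[0,0,0,0,0,0]]]' | python3 drive.py 0.03 30
python3 t.py .5571 -.2291 .053 -176.3
echo '[[[0,0,-0.02,0,0,0],[0,0,-0.05,0,0,0],[0,0,-0.085,0,0,0],[0,0,-0.12,0,0,0],[0,0,-0.13,0,0,0],[0,0,-0.13,0,0,0],[0,0,-0.13,0,0,0]]]' | python3 drive.py
python3 tt.py 30.7 -37.5 .18 -90
```

```text
time_s: 12.37
tcp_pos: [0.5585, -0.2294, 0.055]
eef_rot: [-180.0, 0.0, -176.5]
contact_force: [0.5, -0.7, 0.9]
gripper_width: 0.075
gripper_force: 0.0
time_s: 12.78
tcp_pos: [0.5583, -0.2296, 0.0545]
eef_rot: [-180.0, 0.1, -176.6]
contact_force: [-0.6, 0.9, 5.2]
gripper_width: 0.0514
gripper_force: 30.0
at [ 0.5583 -0.2296  0.0545] [-1.800e+02  1.000e-01 -1.766e+02] F [-0.6  0.9  5.2] row [np.float64(0.0012), np.float64(0.0006), np.float64(0.0015), np.float64(-0.02), np.float64(0.08), np.float64(-0.28)] n 0.0
time_s: 13.37
tcp_pos: [0.5572, -0.2292, 0.1828]
eef_rot: [179.9, -0.0, -176.6]
contact_force: [-1.0, 0.4, -4.5]
gripper_width: 0.0512
gripper_force: 30.0
at [ 0.5572 -0.2292  0.1828] [ 179.9   -0.  -176.6] F [-1.   0.4 -4.5] row [np.float64(-0.0139), np.float64(0.4472), np.float64(0.0032), np.float64(0.05), np.float64(0.04), np.float64(-92.32)] n 12.9
```

```bash
echo '[[[0,0.03,0,0,0,-7.1],[-0.002,0.06,0,0,0,-14.2],[-0.004,0.1,0,0,0,-21.3],[-0.005,0.14,0,0,0,-28.4],[-0.006,0.18,0,0,0,-35.5],[-0.007,0.22,0,0,0,-42.6],[-0.008,0.26,0,0,0,-49.7],[-0.009,0.3,0,0,0,-56.8],[-0.01,0.34,0,0,0,-63.9],[-0.011,0.38,0,0,0,-71],[-0.013,0.42,0,0,0,-78],[-0.014,0.447,0,0,0,-85]]]' | python3 drive.py
echo '[[[0,0,0,0,0,-7.1],[0,0,0.03,0,0,-7.3],[0,0,0.07,0,0,-7.3],[0,0,0.07,0,0,-7.3],[0,0,0.07,0,0,-7.3]]]' | python3 drive.py
python3 tt.py 30.7 -36.3 .058 -90
```

```text
time_s: 14.37
tcp_pos: [0.5435, 0.22, 0.1805]
eef_rot: [179.8, -0.1, -91.2]
contact_force: [0.7, -0.3, -3.3]
gripper_width: 0.0513
gripper_force: 30.0
time_s: 14.78
tcp_pos: [0.5425, 0.2155, 0.1094]
eef_rot: [179.5, -0.3, -84.3]
contact_force: [-0.7, 0.4, -2.3]
gripper_width: 0.0508
gripper_force: 30.0
at [0.5425 0.2155 0.1094] [179.5  -0.3 -84.3] F [-0.7  0.4 -2.3] row [np.float64(-0.0037), np.float64(-0.0028), np.float64(0.0514), np.float64(0.45), np.float64(-0.28), np.float64(-0.01)] n 1.2
```

```bash
echo '[[[-0.003,-0.002,0.02,0,0,0],[-0.003,-0.002,0.025,0,0,0],[-0.003,-0.002,0.025,0,0,0],[-0.003,-0.002,0.025,0,0,0],[-0.003,-0.002,0.025,0,0,0]]]' | python3 drive.py
python3 tt.py 30.7 -36.3 .053 -90
```

```text
time_s: 15.2
tcp_pos: [0.5474, 0.2208, 0.0898]
eef_rot: [-179.9, 0.0, -84.3]
contact_force: [0.9, 0.2, -3.5]
gripper_width: 0.0514
gripper_force: 30.0
at [0.5474 0.2208 0.0898] [-179.9    0.   -84.3] F [ 0.9  0.2 -3.5] row [np.float64(0.0013), np.float64(0.0031), np.float64(0.0368), np.float64(-0.08), np.float64(0.03), np.float64(0.01)] n 0.9
```

```bash
python3 - <<'E'
s=open('t.py').read()
s=s.replace('''    s=r.get_state(); A=''','''    S=[]
    for i in range(3): r.capture("top"); S.append(r.get_state())
    s=S[-1]; print(np.array([q["tcp_pos"] for q in S]).std(0).round(4)); s["tcp_pos"]=np.mean([q["tcp_pos"] for q in S],0)
    A=''')
open('t.py','w').write(s)
E
python3 tt.py 30.7 -36.3 .053 -90
```

```text
[0.0001 0.     0.0001]
at [0.5474 0.2209 0.0898] [-179.9    0.   -84.3] F [-0.5 -0.1 -3.5] row [np.float64(0.0014), np.float64(0.003), np.float64(0.0368), np.float64(-0.08), np.float64(0.05), np.float64(0.01)] n 0.9
```

```bash
echo '[[[0.0014,0.003,0.01,0,0,0],[0.0014,0.003,0.02,0,0,0],[0.0014,0.003,0.026,0,0,0],[0.0014,0.003,0.032,0,0,0],[0.0014,0.003,0.034,0,0,0],[0.0014,0.003,0.034,0,0,0]]]' | python3 drive.py
python3 tt.py 30.7 -36.3 .0515 -90
```

```text
time_s: 15.85
tcp_pos: [0.5436, 0.2186, 0.0535]
eef_rot: [179.9, -0.1, -84.3]
contact_force: [0.6, -0.5, -2.8]
gripper_width: 0.0511
gripper_force: 30.0
[0.0001 0.0001 0.0003]
at [0.5441 0.219  0.0544] [-180.     0.   -84.3] F [ 0.4 -0.3 -2.6] row [np.float64(-0.0002), np.float64(-0.0004), np.float64(0.0029), np.float64(-0.02), np.float64(0.0), np.float64(0.02)] n 0.1
```

```bash
echo '[[[0,0,0.002,0,0,0],[0,0,0.004,0,0,0],[0,0,0.004,0,0,0],[0,0,0.004,0,0,0]]]' | python3 drive.py
echo '[[[0,0,0,0,0,0],[0,0,0,0,0,0],[0,0,0,0,0,0],[0,0,0,0,0,0]]]' | python3 drive.py 0.075
echo '[[[0,0,-0.02,0,0,0],[0,0,-0.06,0,0,0],[0,0,-0.1,0,0,0],[0,0,-0.13,0,0,0],[0,0,-0.13,0,0,0],[0,0,-0.13,0,0,0]]]' | python3 drive.py
python3 t.py .464 -.3438 .17 158.1
```

```text
time_s: 16.33
tcp_pos: [0.5449, 0.2196, 0.0515]
eef_rot: [-179.9, 0.1, -84.3]
contact_force: [0.2, -0.1, 1.8]
gripper_width: 0.0512
gripper_force: 30.0
time_s: 16.67
tcp_pos: [0.5438, 0.2188, 0.0504]
eef_rot: [180.0, -0.0, -84.3]
contact_force: [-0.5, -0.5, -0.5]
gripper_width: 0.0719
gripper_force: 0.0
time_s: 17.17
tcp_pos: [0.5449, 0.2196, 0.1828]
eef_rot: [-179.8, 0.1, -84.3]
contact_force: [0.2, 0.3, -0.9]
gripper_width: 0.075
gripper_force: 0.0
[0.0003 0.0002 0.0007]
at [0.5435 0.2187 0.1801] [179.9  -0.  -84.3] F [-0.   0.1  0. ] row [np.float64(0.5518), np.float64(0.1349), np.float64(0.0108), np.float64(0.02), np.float64(-0.14), np.float64(117.6)] n 16.4
```

```bash
echo '[[[0.035,0.008,0,0,0,7.1],[0.07,0.016,0,0,0,14.2],[0.105,0.025,0,0,0,21.3],[0.14,0.034,0,0,0,28.4],[0.175,0.042,0,0,0,35.5],[0.21,0.051,0,0,0,42.6],[0.245,0.06,0,0,0,49.7],[0.28,0.068,0,0,0,56.8],[0.315,0.077,0,0,0,63.9],[0.35,0.085,0,0,0,71],[0.385,0.094,0,0,0,78],[0.42,0.103,0,0,0,85]]]' | python3 drive.py
python3 t.py .464 -.3438 .10 158.1
```

```text
time_s: 18.32
tcp_pos: [0.482, -0.2107, 0.1792]
eef_rot: [180.0, -0.1, -169.6]
contact_force: [-0.1, 1.0, 0.2]
gripper_width: 0.0752
gripper_force: 0.0
[0.0004 0.0015 0.0001]
at [ 0.4813 -0.2131  0.1789] [ 180.    -0.2 -169.6] F [ 0.   0.6 -0.3] row [np.float64(0.0404), np.float64(-0.1255), np.float64(0.0789), np.float64(-0.01), np.float64(-0.19), np.float64(32.33)] n 4.5
```

```bash
echo '[[[0.01,-0.03,0,0,0,7],[0.02,-0.06,0,0,0,14],[0.03,-0.09,0,0,0,21],[0.04,-0.12,0.02,0,0,28],[0.04,-0.1255,0.05,0,0,32.3],[0.04,-0.1255,0.079,0,0,32.3],[0.04,-0.1255,0.079,0,0,32.3],[0.04,-0.1255,0.079,0,0,32.3]]]' | python3 drive.py
python3 t.py .464 -.3438 .053 158.1
```

```text
time_s: 19.13
tcp_pos: [0.4662, -0.339, 0.0998]
eef_rot: [-180.0, -0.3, 158.5]
contact_force: [1.0, 0.5, 1.3]
gripper_width: 0.0747
gripper_force: 0.0
[0.0005 0.0001 0.0007]
at [ 0.4683 -0.3396  0.1026] [-1.800e+02  1.000e-01  1.585e+02] F [ 0.1 -0.4 -1. ] row [np.float64(0.0025), np.float64(-0.0055), np.float64(0.0496), np.float64(-0.02), np.float64(0.13), np.float64(0.45)] n 1.2
```

```bash
echo '[[[0.0025,-0.0055,0.01,0,0,0.4],[0.0025,-0.0055,0.03,0,0,0.4],[0.0025,-0.0055,0.0485,0,0,0.4],[0.0025,-0.0055,0.0485,0,0,0.4],[0.0025,-0.0055,0.0485,0,0,0.4]]]' | python3 drive.py
python3 t.py .464 -.3438 .053 158.1
```

```text
time_s: 19.7
tcp_pos: [0.4627, -0.344, 0.0532]
eef_rot: [-180.0, -0.0, 158.0]
contact_force: [0.6, -1.0, 0.4]
gripper_width: 0.0749
gripper_force: 0.0
[0.0002 0.0001 0.0002]
at [ 0.4638 -0.3444  0.0543] [-1.80e+02  1.00e-01  1.58e+02] F [-0.5 -0.8  0.5] row [np.float64(0.0), np.float64(0.0007), np.float64(0.0013), np.float64(-0.01), np.float64(0.13), np.float64(-0.06)] n 0.0
```

```bash
echo '[[[0,0,0,0,0,0],[0,0,0,0,0,0],[0,0,0,0,0,0],[0,0,0,0,0,0],[0,0,0,0,0,0]]]' | python3 drive.py 0.03 30
python3 t.py .464 -.3438 .053 158.1
echo '[[[0,0,-0.02,0,0,0],[0,0,-0.05,0,0,0],[0,0,-0.085,0,0,0],[0,0,-0.12,0,0,0],[0,0,-0.13,0,0,0],[0,0,-0.13,0,0,0],[0,0,-0.13,0,0,0]]]' | python3 drive.py
python3 tt.py 30.7 37.5 .18 -90
```

```text
time_s: 20.27
tcp_pos: [0.4632, -0.3442, 0.0534]
eef_rot: [-180.0, 0.0, 158.0]
contact_force: [-0.6, 0.8, 1.9]
gripper_width: 0.051
gripper_force: 30.0
[0. 0. 0.]
at [ 0.4632 -0.3442  0.0534] [-180.    0.  158.] F [-0.   0.6  4.4] row [np.float64(-0.0006), np.float64(0.0007), np.float64(0.0004), np.float64(-0.0), np.float64(0.02), np.float64(-0.08)] n 0.0
time_s: 21.0
tcp_pos: [0.4627, -0.3437, 0.1825]
eef_rot: [180.0, -0.0, 158.0]
contact_force: [-0.6, -0.5, -2.8]
gripper_width: 0.0513
gripper_force: 30.0
[0.0001 0.     0.0002]
at [ 0.4619 -0.3435  0.1811] [180.   -0.2 158. ] F [-0.3 -0.3 -2.5] row [np.float64(0.1686), np.float64(0.618), np.float64(0.0019), np.float64(0.23), np.float64(-0.11), np.float64(-117.71)] n 16.4
```

```bash
echo '[[[0.01,0.036,0,0,0,-7.1],[0.02,0.073,0,0,0,-14.2],[0.03,0.11,0,0,0,-21.3],[0.04,0.146,0,0,0,-28.4],[0.05,0.183,0,0,0,-35.5],[0.06,0.22,0,0,0,-42.6],[0.07,0.257,0,0,0,-49.7],[0.08,0.294,0,0,0,-56.8],[0.09,0.33,0,0,0,-63.9],[0.1,0.367,0,0,0,-71],[0.11,0.403,0,0,0,-78],[0.12,0.44,0,0,0,-85]]]' | python3 drive.py
python3 tt.py 30.7 36.9 .12 -90
```

```text
time_s: 22.15
tcp_pos: [0.5155, 0.1103, 0.1816]
eef_rot: [179.9, -0.1, -116.6]
contact_force: [1.3, -0.2, -1.9]
gripper_width: 0.0511
gripper_force: 30.0
[0.0006 0.0019 0.0002]
at [0.5168 0.1133 0.1815] [ 1.799e+02 -1.000e-01 -1.167e+02] F [-0.2 -0.4 -2.8] row [np.float64(-0.169), np.float64(0.0621), np.float64(0.0612), np.float64(0.12), np.float64(-0.1), np.float64(-32.43)] n 4.6
```

```bash
echo '[[[-0.035,0.012,0,0,0,-7],[-0.07,0.025,0,0,0,-14],[-0.105,0.04,0,0,0,-21],[-0.14,0.052,0,0,0,-28],[-0.169,0.062,0,0,0,-32.4],[-0.169,0.062,0.03,0,0,-32.4],[-0.169,0.062,0.075,0,0,-32.4],[-0.169,0.062,0.09,0,0,-32.4],[-0.169,0.062,0.09,0,0,-32.4],[-0.169,0.062,0.09,0,0,-32.4],[-0.169,0.062,0.09,0,0,-32.4]]]' | python3 drive.py
python3 tt.py 30.7 36.9 .052 -90
```

```text
time_s: 23.22
tcp_pos: [0.5389, 0.2875, 0.0941]
eef_rot: [-179.9, 0.0, -84.6]
contact_force: [0.4, -0.3, -2.8]
gripper_width: 0.0512
gripper_force: 30.0
[0.0001 0.0001 0.0001]
at [0.5391 0.2879 0.0949] [-1.799e+02  1.000e-01 -8.460e+01] F [ 0.1  0.3 -2.1] row [np.float64(-0.0042), np.float64(0.0015), np.float64(0.0429), np.float64(-0.15), np.float64(0.1), np.float64(-0.31)] n 1.0
```

```bash
echo '[[[-0.004,0.0015,0.01,0,0,-0.3],[-0.004,0.0015,0.025,0,0,-0.3],[-0.004,0.0015,0.035,0,0,-0.3],[-0.004,0.0015,0.04,0,0,-0.3],[-0.004,0.0015,0.04,0,0,-0.3],[-0.004,0.0015,0.04,0,0,-0.3]]]' | python3 drive.py
python3 tt.py 30.7 36.9 .050 -90
```

```text
time_s: 23.87
tcp_pos: [0.5361, 0.2914, 0.0529]
eef_rot: [180.0, -0.0, -84.3]
contact_force: [0.3, -0.2, -2.5]
gripper_width: 0.0509
gripper_force: 30.0
[0.     0.     0.0001]
at [0.5364 0.2917 0.0536] [-179.9    0.   -84.3] F [-0.8 -0.3 -2.8] row [np.float64(-0.0003), np.float64(-0.0009), np.float64(0.0036), np.float64(-0.05), np.float64(0.03), np.float64(0.02)] n 0.1
```

```bash
echo '[[[0,0,0.002,0,0,0],[0,0,0.004,0,0,0],[0,0,0.004,0,0,0],[0,0,0.004,0,0,0]]]' | python3 drive.py
echo '[[[0,0,0,0,0,0],[0,0,0,0,0,0],[0,0,0,0,0,0],[0,0,0,0,0,0]]]' | python3 drive.py 0.075
echo '[[[0,0,-0.02,0,0,0],[0,0,-0.06,0,0,0],[0,0,-0.1,0,0,0],[0,0,-0.13,0,0,0],[0,0,-0.13,0,0,0],[0,0,-0.13,0,0,0]]]' | python3 drive.py
python3 t.py .5639 -.3252 .17 -91
```

```text
time_s: 24.35
tcp_pos: [0.5369, 0.2919, 0.0503]
eef_rot: [-179.9, 0.1, -84.3]
contact_force: [-0.1, -0.7, 5.4]
gripper_width: 0.051
gripper_force: 30.0
time_s: 24.68
tcp_pos: [0.5359, 0.2912, 0.0488]
eef_rot: [180.0, -0.0, -84.3]
contact_force: [-0.0, -0.2, 0.4]
gripper_width: 0.0716
gripper_force: 0.0
time_s: 25.18
tcp_pos: [0.5368, 0.2922, 0.1814]
eef_rot: [-179.8, 0.2, -84.3]
contact_force: [0.7, 0.0, -1.5]
gripper_width: 0.0752
gripper_force: 0.0
[0.0002 0.0003 0.0007]
at [0.5356 0.2911 0.1785] [ 1.799e+02 -1.000e-01 -8.430e+01] F [ 0.1 -0.1 -0. ] row [np.float64(0.6161), np.float64(0.033), np.float64(0.0092), np.float64(0.1), np.float64(-0.07), np.float64(6.7)] n 14.8
```

```bash
echo '[[[0.041,0.002,0,0,0,1],[0.082,0.004,0,0,0,2],[0.123,0.006,0,0,0,3],[0.164,0.008,0,0,0,4],[0.205,0.011,0,0,0,5],[0.246,0.013,0,0,0,6],[0.287,0.015,0,0,0,6.7],[0.328,0.017,0,0,0,6.7],[0.37,0.02,0,0,0,6.7],[0.411,0.022,0,0,0,6.7],[0.452,0.024,0,0,0,6.7],[0.493,0.026,0,0,0,6.7]]]' | python3 drive.py
echo '[[[0.04,0.002,0,0,0,0],[0.08,0.005,0,0,0,0],[0.123,0.007,0,0,0,0],[0.123,0.007,0.04,0,0,0],[0.123,0.007,0.08,0,0,0],[0.123,0.007,0.08,0,0,0],[0.123,0.007,0.08,0,0,0]]]' | python3 drive.py
python3 t.py .5639 -.3252 .053 -91
```

```text
time_s: 26.33
tcp_pos: [0.5582, -0.2037, 0.1775]
eef_rot: [179.8, 0.0, -91.0]
contact_force: [1.2, 0.6, 0.3]
gripper_width: 0.0749
gripper_force: 0.0
time_s: 26.92
tcp_pos: [0.5478, -0.3243, 0.0962]
eef_rot: [179.6, 0.1, -91.0]
contact_force: [0.7, -0.7, 1.9]
gripper_width: 0.075
gripper_force: 0.0
[0.0008 0.     0.001 ]
at [ 0.5509 -0.3247  0.1002] [-1.799e+02 -1.000e-01 -9.090e+01] F [0.3 0.7 0.1] row [np.float64(0.0002), np.float64(-0.0129), np.float64(0.0472), np.float64(-0.14), np.float64(-0.08), np.float64(0.1)] n 1.2
```

```bash
echo '[[[0,-0.013,0,0,0,0],[0,-0.013,0,0,0,0],[0,-0.013,0.02,0,0,0],[0,-0.013,0.046,0,0,0],[0,-0.013,0.046,0,0,0],[0,-0.013,0.046,0,0,0]]]' | python3 drive.py
echo '[[[0,0,0,0,0,0],[0,0,0,0,0,0],[0,0,0,0,0,0],[0,0,0,0,0,0],[0,0,0,0,0,0]]]' | python3 drive.py 0.03 30
python3 t.py .5639 -.3252 .053 -91
echo '[[[0,0,-0.02,0,0,0],[0,0,-0.05,0,0,0],[0,0,-0.085,0,0,0],[0,0,-0.12,0,0,0],[0,0,-0.13,0,0,0],[0,0,-0.13,0,0,0],[0,0,-0.13,0,0,0]]]' | python3 drive.py
python3 tt.py 30.7 112.5 .18 90
```

```text
time_s: 27.57
tcp_pos: [0.5629, -0.3245, 0.0536]
eef_rot: [179.9, 0.0, -90.9]
contact_force: [0.1, -0.1, 0.2]
gripper_width: 0.0749
gripper_force: 0.0
time_s: 27.98
tcp_pos: [0.5638, -0.325, 0.0542]
eef_rot: [-179.9, -0.0, -91.0]
contact_force: [-0.1, 0.4, 4.3]
gripper_width: 0.0511
gripper_force: 30.0
[0. 0. 0.]
at [ 0.5637 -0.325   0.0541] [-179.9   -0.   -91. ] F [0.1 1.6 6.3] row [np.float64(0.0001), np.float64(-0.0002), np.float64(0.0011), np.float64(-0.08), np.float64(-0.03), np.float64(0.03)] n 0.0
time_s: 28.72
tcp_pos: [0.5625, -0.3243, 0.182]
eef_rot: [180.0, 0.1, -91.0]
contact_force: [-0.6, 0.1, -5.5]
gripper_width: 0.0515
gripper_force: 30.0
[0.0001 0.0001 0.0002]
at [ 0.5617 -0.3242  0.1804] [ 1.798e+02  1.000e-01 -9.100e+01] F [ 0.5 -0.1 -4. ] row [np.float64(-0.6908), np.float64(0.0441), np.float64(0.0017), np.float64(0.16), np.float64(-0.35), np.float64(173.29)] n 24.2
```

```bash
echo '[[[-0.033,0.002,0,0,0,-7.1],[-0.066,0.004,0,0,0,-14.2],[-0.1,0.006,0,0,0,-21.3],[-0.133,0.008,0,0,0,-28.4],[-0.166,0.011,0,0,0,-35.5],[-0.2,0.013,0,0,0,-42.6],[-0.233,0.015,0,0,0,-49.7],[-0.266,0.017,0,0,0,-56.8],[-0.3,0.019,0,0,0,-63.9],[-0.333,0.021,0,0,0,-71],[-0.366,0.023,0,0,0,-78],[-0.4,0.026,0,0,0,-85]]]' | python3 drive.py
python3 tt.py 30.7 112.5 .18 90
```

```text
time_s: 29.87
tcp_pos: [0.5429, 0.0767, 0.1814]
eef_rot: [179.9, 0.1, -5.7]
contact_force: [0.3, 0.2, -3.5]
gripper_width: 0.0513
gripper_force: 30.0
[0.0001 0.0017 0.    ]
at [0.5433 0.0795 0.1814] [ 1.799e+02  1.000e-01 -5.800e+00] F [-0.5 -1.  -3.7] row [np.float64(-0.0423), np.float64(-0.285), np.float64(0.0012), np.float64(-0.07), np.float64(0.16), np.float64(-101.46)] n 14.2
```

```bash
echo '[[[-0.004,-0.025,0,0,0,-7.1],[-0.007,-0.05,0,0,0,-14.2],[-0.01,-0.075,0,0,0,-21.3],[-0.014,-0.1,0,0,0,-28.4],[-0.018,-0.125,0,0,0,-35.5],[-0.021,-0.15,0,0,0,-42.6],[-0.025,-0.175,0,0,0,-49.7],[-0.029,-0.2,0,0,0,-56.8],[-0.033,-0.225,0,0,0,-63.9],[-0.037,-0.25,0,0,0,-71],[-0.04,-0.27,0,0,0,-78],[-0.042,-0.285,0,0,0,-85]]]' | python3 drive.py
echo '[[[0,0,0,0,0,-7],[0,0,0,0,0,-14],[0,0,0.03,0,0,-16.5],[0,0,0.07,0,0,-16.5],[0,0,0.09,0,0,-16.5],[0,0,0.09,0,0,-16.5],[0,0,0.09,0,0,-16.5]]]' | python3 drive.py
python3 tt.py 30.7 112.5 .05 90
```

```text
time_s: 31.02
tcp_pos: [0.5318, 0.3638, 0.1813]
eef_rot: [-179.9, 0.1, 79.3]
contact_force: [0.4, -0.1, -4.3]
gripper_width: 0.0511
gripper_force: 30.0
time_s: 31.6
tcp_pos: [0.5318, 0.3616, 0.0912]
eef_rot: [-179.8, 0.2, 95.4]
contact_force: [0.9, 0.4, -3.8]
gripper_width: 0.0511
gripper_force: 30.0
[0.0002 0.0005 0.0007]
at [0.5331 0.3635 0.0942] [ 1.799e+02 -1.000e-01  9.550e+01] F [ 0.6  0.2 -3.4] row [np.float64(0.004), np.float64(-0.0031), np.float64(0.0442), np.float64(0.14), np.float64(-0.09), np.float64(-0.2)] n 1.1
```

```bash
echo '[[[0.004,-0.003,0.01,0,0,-0.2],[0.004,-0.003,0.025,0,0,-0.2],[0.004,-0.003,0.035,0,0,-0.2],[0.004,-0.003,0.039,0,0,-0.2],[0.004,-0.003,0.039,0,0,-0.2],[0.004,-0.003,0.039,0,0,-0.2]]]' | python3 drive.py
python3 tt.py 30.7 112.5 .050 90
```

```text
time_s: 32.25
tcp_pos: [0.528, 0.3663, 0.0551]
eef_rot: [-180.0, 0.1, 95.7]
contact_force: [-5.3, -4.5, 6.8]
gripper_width: 0.0511
gripper_force: 30.0
[0. 0. 0.]
at [0.528  0.3663 0.0551] [-1.80e+02  1.00e-01  9.57e+01] F [-4.9 -4.6  6.9] row [np.float64(0.0008), np.float64(0.0019), np.float64(0.0051), np.float64(-0.04), np.float64(0.06), np.float64(0.02)] n 0.1
```

```bash
echo '[[[-0.001,-0.002,0,0,0,0],[-0.002,-0.002,0,0,0,0],[-0.002,-0.002,0,0,0,0]]]' | python3 drive.py
echo '[[[0,0,0.002,0,0,0],[0,0,0.003,0,0,0],[0,0,0.003,0,0,0],[0,0,0.003,0,0,0]]]' | python3 drive.py
python3 tt.py 30.7 112.5 .050 90
```

```text
time_s: 32.65
tcp_pos: [0.5269, 0.3651, 0.0547]
eef_rot: [180.0, -0.0, 95.7]
contact_force: [-2.4, -1.3, 3.4]
gripper_width: 0.0511
gripper_force: 30.0
time_s: 32.98
tcp_pos: [0.5274, 0.3652, 0.0541]
eef_rot: [179.9, -0.0, 95.8]
contact_force: [-8.3, -4.8, 21.6]
gripper_width: 0.0511
gripper_force: 30.0
[0. 0. 0.]
at [0.5274 0.3652 0.0541] [179.9  -0.   95.8] F [-7.1 -5.5 22.2] row [np.float64(0.0019), np.float64(0.0026), np.float64(0.0041), np.float64(0.12), np.float64(-0.04), np.float64(0.07)] n 0.1
```

```bash
echo '[[[0,0,-0.003,0,0,0],[0,0,-0.006,0,0,0],[0,0,-0.006,0,0,0],[0,0,-0.006,0,0,0]]]' | python3 drive.py
python3 tt.py 30.7 112.5 .050 90
python3 - <<'E'
from m import *
c=cap("side"); save("side4.png",cv2.resize(c["frame"][90:230,170:330],None,fx=4,fy=4,interpolation=cv2.INTER_CUBIC))
E
```

```text
time_s: 33.47
tcp_pos: [0.5267, 0.3649, 0.0565]
eef_rot: [-180.0, 0.0, 95.7]
contact_force: [0.1, 0.2, -4.6]
gripper_width: 0.051
gripper_force: 30.0
[0. 0. 0.]
at [0.5266 0.3647 0.0563] [-180.     0.    95.7] F [ 0.1 -0.1 -3.6] row [np.float64(0.0023), np.float64(0.0034), np.float64(0.0063), np.float64(-0.04), np.float64(0.04), np.float64(0.01)] n 0.2
```

View pics/side4.png

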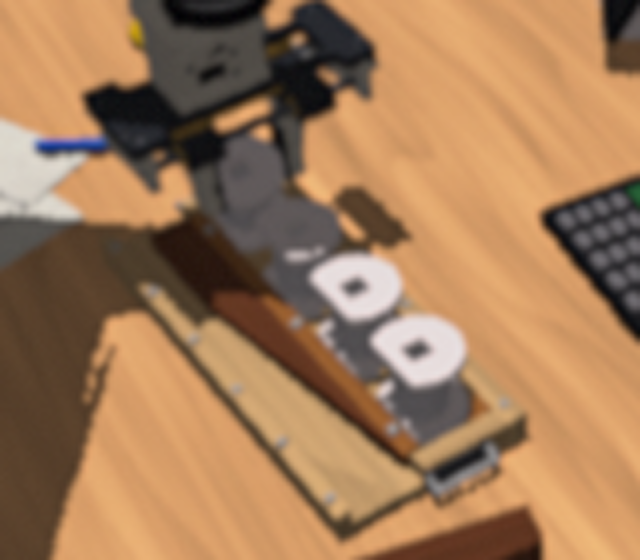

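```bash
echo '[[[0.002,0.003,-0.03,0,0,0],[0.002,0.003,-0.06,0,0,0],[0.002,0.003,-0.06,0,0,0],[0.002,0.003,-0.06,0,0,0],[0.002,0.003,-0.06,0,0,0]]]' | python3 drive.py
python3 tt.py 30.7 112.5 .050 90
python3 - <<'E'
from m import *
c=cap("side"); W=cloud(c)+[.001,.004,0]; s=r.get_state(); A=R.from_euler("xyz",s["eef_rot"],degrees=True)
P=W.reshape(-1,3); k=np.isfinite(P[:,0]); L=A.inv().apply(P-s["tcp_pos"]); F=c["frame"].reshape(-1,3).astype(int)
k&=(abs(L[:,0])<.04)&(abs(L[:,1])<.045)&(L[:,2]>-.03)&(L[:,2]<.06)
print(s["tcp_pos"])
for a in range(-26,56,4):
    q=k&(L[:,2]>a/1e3)&(L[:,2]<(a+4)/1e3)
    if q.sum(): print(a,q.sum(),L[q].min(0)[:2].round(4),L[q].max(0)[:2].round(4))
save("side5.png",cv2.resize(c["frame"][70:210,180:330],None,fx=4,fy=4,interpolation=cv2.INTER_CUBIC))
E
```

```text
time_s: 34.08
tcp_pos: [0.529, 0.3668, 0.1163]
eef_rot: [-179.9, 0.0, 95.7]
contact_force: [-0.5, -0.6, -4.5]
gripper_width: 0.0511
gripper_force: 30.0
[0.0001 0.     0.0001]
at [0.5288 0.3664 0.1155] [-1.799e+02  1.000e-01  9.570e+01] F [ 0.1  0.1 -4.8] row [np.float64(0.0009), np.float64(0.0012), np.float64(0.0655), np.float64(-0.12), np.float64(0.1), np.float64(-0.0)] n 1.6
[0.52899246 0.36650509 0.115616  ]
-26 70 [-0.0218 -0.0432] [0.022  0.0395]
-22 95 [-0.029  -0.0408] [0.0134 0.0404]
-18 57 [-0.0284 -0.0418] [0.0147 0.0393]
-14 37 [-0.029  -0.0427] [0.0162 0.0404]
-10 20 [-0.0264 -0.042 ] [0.0179 0.0384]
-6 21 [-0.0239 -0.0393] [0.0189 0.0408]
-2 5 [-0.007  -0.0362] [0.0193 0.0334]
2 4 [-0.0114 -0.0213] [-0.0005 -0.0109]
6 7 [-0.0085 -0.0195] [-0.0009 -0.0036]
10 9 [-0.0093 -0.0195] [0.0047 0.008 ]
14 13 [-0.0105 -0.0207] [0.0089 0.0083]
18 11 [-0.0076 -0.0218] [0.0146 0.0086]
22 19 [-0.0068 -0.0231] [0.0192 0.0277]
26 36 [-0.0133 -0.0229] [0.0276 0.0278]
30 38 [-0.0161 -0.0242] [0.0271 0.0241]
34 27 [-0.0144 -0.0221] [0.0008 0.0208]
38 11 [-0.0384 -0.0209] [0.0155 0.0208]
42 5 [-0.0394 -0.0207] [-0.0005  0.0099]
```

View pics/side5.png

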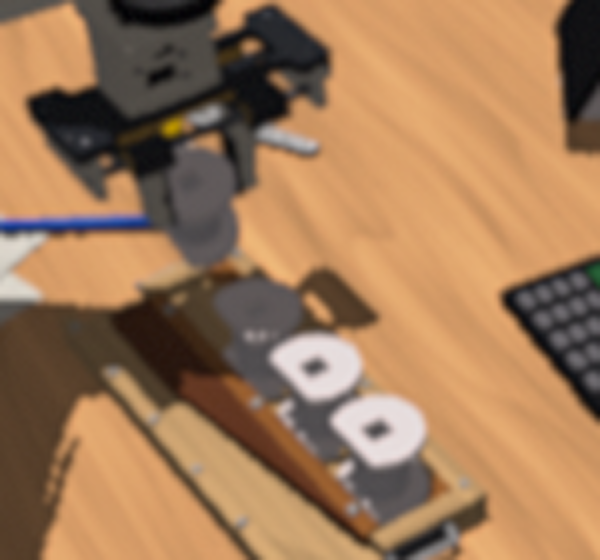

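Run:
```python
from m import *
for n in("side","top"):
    c=cap(n); W=cloud(c)+([.001,.004,0] if n=="side" else [-.0004,.0005,0]); s=r.get_state(); A=R.from_euler("xyz",s["eef_rot"],degrees=True)
    L=A.inv().apply((W-s["tcp_pos"]).reshape(-1,3)).reshape(W.shape)*1e3
    with np.errstate(invalid='ignore'): k=(abs(L[...,0])<45)&(abs(L[...,1])<45)&(L[...,2]>-26)&(L[...,2]<46)
    v,u=np.nonzero(k); print(n,v.min(),v.max(),u.min(),u.max())
    for vv in range(v.min(),v.max()+1,2):
        print(vv,*["%d:%d,%d,%d"%((uu,)+tuple(L[vv,uu].round())) for uu in u[v==vv][::3]])
```

```text
side 109 144 214 244
109 232:14,18,-26
111 230:11,10,-24 234:5,19,-24 240:-5,33,-23 243:-9,40,-23
113 221:18,-15,-25 225:14,-5,-23 230:8,7,-21 233:-2,12,-24 236:-4,20,-22 239:-11,26,-23 242:-7,37,-16
115 222:8,-18,-25 225:11,-7,-19 228:13,2,-13 231:-5,3,-23 234:-7,11,-21 237:-14,17,-22 240:-8,29,-13 243:-7,39,-8
117 222:2,-21,-24 225:17,-6,-7 228:-8,-8,-23 231:-11,0,-22 234:-16,7,-22 237:-17,15,-19 240:-7,29,-6 243:-11,36,-5
119 214:13,-41,-19 224:-5,-19,-20 227:-14,-14,-23 230:-16,-6,-21 233:-21,0,-20 236:-24,8,-19
121 215:7,-42,-16 219:-9,-37,-24 222:-8,-27,-19 225:-13,-21,-19 228:-15,-13,-17 231:-22,-7,-18 234:-24,1,-16 237:-22,11,-9
123 215:10,-42,-7 218:-9,-41,-19 221:-6,-31,-12 224:-14,-26,-15 227:-24,-21,-19 230:-24,-12,-15 233:-27,-4,-13 236:14,24,26
125 217:0,-41,-7 220:-7,-35,-8 223:-7,-26,-4 226:-22,-24,-12 229:-25,-17,-11 232:-9,0,8 235:11,18,29 238:2,23,26
127 219:-11,-41,-6 222:12,-23,18 225:-4,-20,9 228:-6,-12,11 231:-8,-4,14 234:2,10,27 237:2,19,31
129 221:25,-21,34 224:7,-20,23 227:0,-14,21 230:-5,-7,22 233:-4,3,27 236:-7,11,29 239:-8,20,33
131 223:11,-22,32 226:6,-1
[... 194 characters left out ...]
43
141 236:-35,-8,45 239:-40,-1,45
143
top 219 245 167 195
219 172:-10,32,-11
221 173:-9,28,-2
223 167:-3,23,-26 174:-1,25,30
225 167:-2,19,-25 174:-18,17,-25 177:-8,20,32
227 167:-2,14,-25 174:-17,13,-21 177:-23,13,-19
229 167:-1,10,-24 174:-16,9,-21 177:-22,8,-18 180:-15,10,31
231 167:-2,5,-26 174:-16,4,-21 177:-22,4,-19 180:-29,3,-19
233 173:-13,0,-21 176:-18,-1,-14 179:-27,-1,-20 182:-17,1,37
235 173:-13,-5,-21 177:-22,-5,-21 180:-28,-6,-16
237 174:-16,-9,-22 177:-21,-10,-16 180:-28,-10,-19 194:-43,-11,44
239 168:14,-11,28 175:-17,-14,-19 178:-23,-15,-18 181:-28,-15,-12
241 168:-2,-17,-23 175:-16,-19,-19 178:-23,-19,-18
243 168:-1,-22,-21 176:-18,-23,-17 179:-24,-24,-15
245 174:-9,-27,-3
```

```bash
echo '[[[0,0,0,0,-6,0],[0,0,0,0,-13,0],[0,0,0,0,-13,0],[0,0,0,0,-13,0],[0,0,0,0,-13,0]]]' | python3 drive.py
cat > rl.py <<'E'
from m import *
# held reel extents in a level frame at the TCP with tool yaw (x=tray y, y=tray x, z down)
for n in("side","top"):
    c=cap(n); W=cloud(c)+([.001,.004,0] if n=="side" else [-.0004,.0005,0]); s=r.get_state(); A=R.from_euler("xyz",[180,0,95.7],degrees=True)
    print(s["tcp_pos"].round(4),s["eef_rot"].round(1))
    L=A.inv().apply((W-s["tcp_pos"]).reshape(-1,3))*1e3; L=L[np.isfinite(L[:,0])]
    for a in range(-30,44,4):
        k=(abs(L[:,0])<45)&(abs(L[:,1])<22)&(L[:,2]>a)&(L[:,2]<a+4)
        if k.sum(): print(n,a,k.sum(),np.percentile(L[k],[0,10,50,100],axis=0)[:,:2].round().tolist())
E
python3 rl.py
```

```text
time_s: 34.8
tcp_pos: [0.5292, 0.3674, 0.1161]
eef_rot: [-179.9, 13.0, 95.8]
contact_force: [-0.4, -0.1, -3.7]
gripper_width: 0.0511
gripper_force: 30.0
[0.5294 0.3671 0.1167] [-180.    12.9   95.7]
side -30 5 [[-8.0, 1.0], [-1.0, 3.0], [19.0, 17.0], [30.0, 19.0]]
side -26 113 [[-26.0, -21.0], [-18.0, -14.0], [7.0, 6.0], [39.0, 22.0]]
side -22 76 [[-26.0, -22.0], [-20.0, -18.0], [-5.0, -6.0], [42.0, 19.0]]
side -18 21 [[-25.0, -21.0], [-23.0, -18.0], [-18.0, -5.0], [20.0, 16.0]]
side -14 5 [[-23.0, -19.0], [-22.0, -17.0], [-18.0, -6.0], [21.0, 2.0]]
side -10 6 [[-15.0, -7.0], [2.0, -6.0], [19.0, -2.0], [21.0, 1.0]]
side -6 3 [[-13.0, -20.0], [-12.0, -19.0], [-8.0, -17.0], [-6.0, -7.0]]
side -2 10 [[-12.0, -21.0], [-11.0, -21.0], [-7.0, -13.0], [4.0, 9.0]]
side 2 11 [[-11.0, -21.0], [-11.0, -18.0], [-7.0, -8.0], [0.0, 5.0]]
side 6 16 [[-12.0, -21.0], [-12.0, -20.0], [-9.0, -9.0], [-1.0, 10.0]]
side 10 10 [[-11.0, -22.0], [-11.0, -19.0], [-8.0, -9.0], [6.0, 7.0]]
side 14 16 [[-12.0, -22.0], [-11.0, -20.0], [-7.0, -11.0], [13.0, 13.0]]
side 18 14 [[-12.0, -22.0], [-11.0, -20.0], [-7.0, 
[... 922 characters left out ...]
12.0]]
top 6 3 [[15.0, -12.0], [15.0, -11.0], [17.0, -9.0], [17.0, 0.0]]
top 10 4 [[16.0, -9.0], [16.0, -8.0], [18.0, -4.0], [18.0, 2.0]]
top 14 4 [[15.0, -12.0], [16.0, -10.0], [17.0, -6.0], [19.0, 3.0]]
top 18 5 [[14.0, -12.0], [14.0, -9.0], [18.0, -2.0], [18.0, 3.0]]
top 22 10 [[-26.0, -9.0], [-24.0, -7.0], [-13.0, 1.0], [17.0, 17.0]]
top 26 64 [[-24.0, -21.0], [-22.0, -13.0], [-15.0, 5.0], [18.0, 22.0]]
top 30 41 [[-25.0, -21.0], [-25.0, -19.0], [-18.0, -7.0], [17.0, 22.0]]
top 34 11 [[-25.0, -21.0], [-25.0, -16.0], [-21.0, -3.0], [-9.0, 22.0]]
top 38 2 [[-23.0, -17.0], [-23.0, -16.0], [-22.0, -14.0], [-20.0, -12.0]]
top 42 10 [[-45.0, -21.0], [-45.0, -17.0], [-44.0, -8.0], [-43.0, 7.0]]
```

```bash
python3 tt.py 30.7 106 .065 90;python3 tt.py 30.7 106 .049 90
```

```text
[0.     0.     0.0001]
at [0.5299 0.3667 0.1175] [180.   12.9  95.7] F [-0.8 -0.1 -3.8] row [np.float64(0.006), np.float64(-0.0001), np.float64(0.0525), np.float64(0.02), np.float64(12.93), np.float64(-0.05)] n 1.8
[0.     0.     0.0001]
at [0.5299 0.3668 0.1176] [180.   13.   95.7] F [-0.1  0.2 -3.8] row [np.float64(0.0095), np.float64(-0.0001), np.float64(0.0681), np.float64(0.02), np.float64(12.95), np.float64(-0.03)] n 1.8
```

```bash
echo '[[[0.003,0,0.025,0,0,0],[0.006,0,0.0525,0,0,0],[0.006,0,0.0525,0,0,0],[0.006,0,0.0525,0,0,0],[0.0095,0,0.068,0,0,0],[0.0095,0,0.068,0,0,0],[0.0095,0,0.068,0,0,0],[0.0095,0,0.068,0,0,0]]]' | python3 drive.py; python3 tt.py 30.7 106 .047 90
```

```text
time_s: 35.87
tcp_pos: [0.5305, 0.3624, 0.0509]
eef_rot: [179.9, 12.9, 95.7]
contact_force: [-5.0, 1.7, 0.4]
gripper_width: 0.0504
gripper_force: 30.0
[0. 0. 0.]
at [0.5305 0.3624 0.0509] [179.9  12.9  95.7] F [-5.4  1.5  1.1] row [np.float64(-0.0006), np.float64(-0.0002), np.float64(0.0042), np.float64(0.09), np.float64(12.9), np.float64(0.04)] n 1.8
```

```bash
echo '[[[0,-0.002,0,0,0,0],[0,-0.002,0,0,0,0],[0,-0.002,0,0,0,0]]]' | python3 drive.py;  echo '[[[0.0004,0,0.002,0,0,0],[0.0008,0,0.004,0,0,0],[0.0008,0,0.004,0,0,0],[0.0008,0,0.004,0,0,0]]]' | python3 drive.py; python3 tt.py 30.7 106 .047 90
```

```text
time_s: 36.27
tcp_pos: [0.5289, 0.3617, 0.0502]
eef_rot: [179.9, 12.9, 95.7]
contact_force: [-1.8, 0.4, 3.6]
gripper_width: 0.05
gripper_force: 30.0
time_s: 36.6
tcp_pos: [0.5272, 0.3604, 0.0469]
eef_rot: [-180.0, 13.1, 95.7]
contact_force: [-14.5, -1.0, 16.7]
gripper_width: 0.0501
gripper_force: 30.0
[0. 0. 0.]
at [0.5272 0.3604 0.0469] [-180.    13.1   95.7] F [-13.6  -1.5  16.8] row [np.float64(0.0001), np.float64(0.0033), np.float64(-0.0001), np.float64(-0.04), np.float64(13.06), np.float64(0.02)] n 1.8
```

```bash
echo '[[[0,0,0,0,0,0],[0,0,0,0,0,0],[0,0,0,0,0,0],[0,0,0,0,0,0]]]' | python3 drive.py 0.075
echo '[[[0,0,-0.02,0,0,0],[0,0,-0.05,0,0,0],[0,0,-0.08,0,0,0],[0,0,-0.11,0,6,0],[0,0,-0.13,0,13,0],[0,0,-0.13,0,13,0],[0,0,-0.13,0,13,0]]]' | python3 drive.py
python3 t.py .45 .05 .25 95.7
```

```text
time_s: 37.08
tcp_pos: [0.5287, 0.361, 0.0448]
eef_rot: [180.0, 13.0, 95.7]
contact_force: [0.4, 0.4, 0.2]
gripper_width: 0.0709
gripper_force: 0.0
time_s: 37.67
tcp_pos: [0.5268, 0.3895, 0.1741]
eef_rot: [179.8, -0.2, 95.6]
contact_force: [0.0, 0.3, 0.2]
gripper_width: 0.0751
gripper_force: 0.0
[0.0004 0.0001 0.0009]
at [0.5254 0.3892 0.1709] [-1.799e+02  1.000e-01  9.570e+01] F [ 0.4 -0.4 -1. ] row [np.float64(-0.3303), np.float64(-0.1088), np.float64(-0.0781), np.float64(-0.09), np.float64(0.15), np.float64(-0.0)] n 8.5
```

Move aside to view the tray (toward the wedge's near side).

```bash
echo '[[[-0.02,-0.01,-0.04,0,0,0],[-0.06,-0.02,-0.07,0,0,0],[-0.1,-0.03,-0.078,0,0,0],[-0.14,-0.045,-0.078,0,0,0],[-0.18,-0.06,-0.078,0,0,0],[-0.22,-0.073,-0.078,0,0,0],[-0.26,-0.086,-0.078,0,0,0],[-0.3,-0.1,-0.078,0,0,0],[-0.34,-0.11,-0.078,0,0,0],[-0.38,-0.11,-0.078,0,0,0],[-0.42,-0.11,-0.078,0,0,0],[-0.42,-0.11,-0.078,0,0,0]]]' | python3 drive.py
cat > chk.py <<'E'
from m import *
a=np.radians(5.7); c0=np.array([.5104,.2523]); M=np.array([[np.cos(a),np.sin(a)],[-np.sin(a),np.cos(a)]])
for n,o in(("top",[-.0004,.0005,0]),("side",[.001,.004,0])):
    c=cap(n); W=cloud(c)+o; c["cam_to_world"]=np.array(c["cam_to_world"]); c["cam_to_world"][:3,3]+=o
    for ty in(-112.5,-37.5,37.5,112.5):
        w=c0+M.T@[.0247,ty/1e3]; q,f=fit(W,c,sd_reel,[*w,a],.072,.065,.042,inits=(0,.4,-.4))
        P=W.reshape(-1,3); k=(np.hypot(*(P[:,:2]-q[:2]).T)<.022)&(P[:,2]>.06); A=np.c_[P[k,:2]-q[:2],np.ones(k.sum())]; pl=np.linalg.lstsq(A,P[k,2],rcond=None)[0]
        print(n,ty,(M@(q[:2]-c0)*1e3).round(1),np.degrees(q[2]-a).round(1),round(f,3),"top z",pl[2].round(4),"tilt",np.degrees(pl[:2]).round(1))
    q,f=fit(W,c,sd_wedge,[.5868,-.005,np.radians(-8.4)],.034,.026,.085,inits=(0,.3,-.3)); print("wedge",q[:2].round(4),np.degrees(q[2]).round(1),round(f,3))
    fr=c["frame"]; 
    if n=="side": fr=cv2.resize(fr[90:250,180:380],None,fx=3.5,fy=3.5,interpolation=cv2.INTER_CUBIC)
    else: fr=cv2.resize(fr[170:300,140:360],None,fx=3.5,fy=3.5,interpolation=cv2.INTER_CUBIC)
    import sys; save(n+sys.argv[1]+".png",fr)
E
python3 chk.py 6
```

```text
time_s: 38.82
tcp_pos: [0.4567, -0.0428, 0.2481]
eef_rot: [-179.8, 0.1, 95.6]
contact_force: [-0.1, 0.8, -0.1]
gripper_width: 0.0748
gripper_force: 0.0
top -112.5 [  25.7 -111.2] 0.6 0.243 top z 0.072 tilt [-0.7 -1. ]
top -37.5 [ 25.5 -35.1] -0.3 0.23 top z 0.0719 tilt [ 1.1 -0.5]
top 37.5 [24.5 39.3] 1.4 0.24 top z 0.072 tilt [ 1.6 -0.2]
top 112.5 [ 20.4 113. ] -0.3 0.23 top z 0.0772 tilt [18.3  6.4]
wedge [ 0.5337 -0.0299] 104.3 0.168
side -112.5 [  26.6 -110.9] 3.6 0.523 top z 0.072 tilt [ 1.6 -4.4]
side -37.5 [ 19.4 -41.3] 92.9 0.82 top z 0.0424 tilt [ -8.7 -69.4]
side 37.5 [24.4 30.4] -27.6 0.726 top z 0.0 tilt [0. 0.]
side 112.5 [ 26.1 113.8] -5.5 0.651 top z 0.0772 tilt [12.5 -0.1]
wedge [0.4972 0.0101] -5.6 0.035
```

View pics/side6.png

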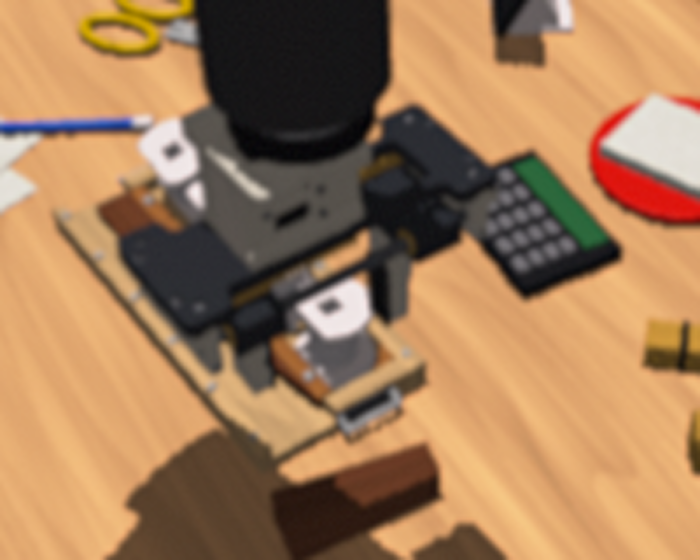

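```bash
echo '[[[-0.04,0,-0.02,0,0,0],[-0.08,0,-0.04,0,0,0],[-0.12,0,-0.06,0,0,0],[-0.16,0,-0.06,0,0,0],[-0.2,0,-0.06,0,0,0],[-0.24,0,-0.06,0,0,0],[-0.24,0,-0.06,0,0,0],[-0.24,0,-0.06,0,0,0]]]' | python3 drive.py
python3 chk.py 7
python3 - <<'E'
from m import *
a=np.radians(5.7); c0=np.array([.5104,.2523]); M=np.array([[np.cos(a),np.sin(a)],[-np.sin(a),np.cos(a)]])
for n,o in(("top",[-.0004,.0005,0]),("side",[.001,.004,0])):
    c=cap(n); P=(cloud(c)+o).reshape(-1,3); P=P[np.isfinite(P[:,0])]; L=np.c_[(P[:,:2]-c0)@M.T,P[:,2]]*1e3
    k=(abs(L[:,0]-24)<40)&(abs(L[:,1]-113)<40)&(L[:,2]>58); Q=L[k]
    for _ in range(4):
        A=np.c_[Q[:,:2]-[20,113],np.ones(len(Q))]; pl=np.linalg.lstsq(A,Q[:,2],rcond=None)[0]; e=Q[:,2]-A@pl; Q=Q[abs(e)<max(2,1.5*e.std())]
    print(n,len(Q),pl[2].round(1),np.degrees(np.arctan(pl[:2])).round(1),Q.min(0).round(1),Q.max(0).round(1))
    k=(abs(L[:,0]-24)<55)&(abs(L[:,1]-113)<40)
    for z in range(14,70,6):
        q=L[k&(L[:,2]>z)&(L[:,2]<z+6)]
        if len(q): print(z,len(q),q.min(0).round(),q.max(0).round())
E
```

```text
time_s: 39.58
tcp_pos: [0.4632, -0.1471, 0.3014]
eef_rot: [179.7, 3.2, 92.9]
contact_force: [-0.1, -0.1, 0.5]
gripper_width: 0.0748
gripper_force: 0.0
top -112.5 [  25.8 -111.1] 0.9 0.243 top z 0.0722 tilt [ 0.8 -1.4]
top -37.5 [ 25.4 -35.3] -0.3 0.229 top z 0.0719 tilt [-1.6  0.3]
top 37.5 [24.5 39.1] 0.8 0.24 top z 0.0719 tilt [-0.3 -0.3]
top 112.5 [ 20.4 113. ] -0.4 0.232 top z 0.0772 tilt [16.4  7.3]
wedge [0.4955 0.0113] -7.9 0.023
side -112.5 [  18.9 -115.5] -51.7 0.932 top z 0.0 tilt [0. 0.]
side -37.5 [ 20.7 -43.6] -83.8 0.866 top z 0.0743 tilt [-5.3 -8.8]
side 37.5 [24.6 41.4] 0.8 0.289 top z 0.0723 tilt [-1.  -1.1]
side 112.5 [ 21.7 118.3] -2.4 0.409 top z 0.077 tilt [15.2  3.6]
wedge [0.4973 0.0101] -6.0 0.055
top 285 77.4 [16.5  6.3] [-0.1 79.9 68.2] [ 49.1 143.4  87.8]
14 30 [-28.  75.  14.] [ 75. 153.  20.]
20 419 [-31.  73.  20.] [ 76. 153.  26.]
26 264 [-31.  73.  26.] [ 76. 152.  32.]
32 73 [21. 87. 32.] [ 65. 152.  38.]
38 17 [ 18. 114.  38.] [ 65. 135.  44.]
44 4 [ 16. 115.  46.] [ 27. 127.  49.]
50 8 [ 15. 110.  51.] [ 21. 125.  56.]
56 2 [ 16. 122.  56.] [ 21. 124.  57.]
62 5 [ 0. 93. 64.] [ 16. 122.  67.]
68 114 [-0. 81. 68.] [ 37. 140.  74.]
side 173 77.8 [15.2  4.5] [-0.  73.4 69.8] [ 48.8 146.1  87.2]
14 38 [ 8. 81. 14.] [ 24. 153.  20.]
20 117 [-31.  74.  20.] [ 78. 152.  26.]
26 143 [-30.  74.  26.] [ 77. 151.  31.]
32 19 [ 15. 108.  33.] [ 65. 132.  38.]
38 11 [ 12. 102.  38.] [ 64. 132.  44.]
44 7 [15. 99. 46.] [ 42. 106.  50.]
50 5 [21. 98. 51.] [ 43. 106.  54.]
56 5 [ 21. 124.  57.] [ 28. 126.  62.]
62 13 [ 3. 84. 62.] [ 30. 127.  68.]
68 63 [-0. 73. 68.] [ 41. 134.  74.]
```

View pics/side7.png

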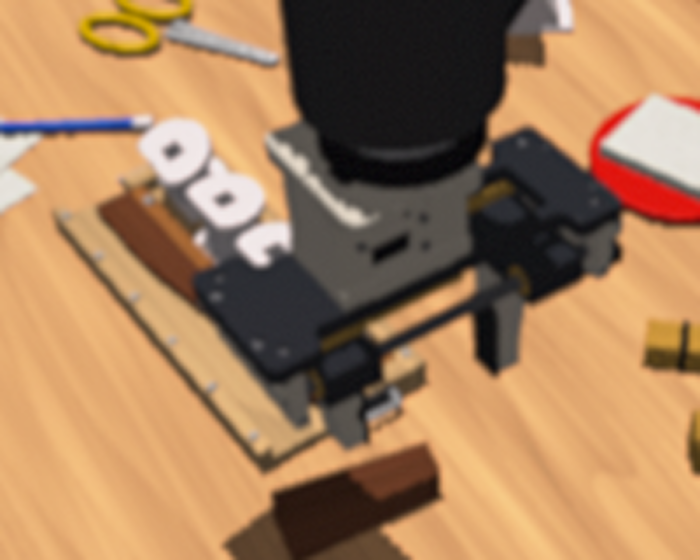

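```bash
echo '[[[0.03,0,0,0,0,7],[0.06,0,0,0,0,14],[0.1,0,0,0,0,21],[0.14,0,0,0,0,28],[0.18,0,0,0,0,35],[0.21,0,0,0,0,42],[0.24,0,0,0,0,49],[0.27,0,0,0,0,56],[0.3,0,0,0,0,63],[0.32,0,0,0,0,70],[0.32,0,0,0,0,77],[0.32,0,0,0,0,84]]]' | python3 drive.py
cat > gt.py <<'E'
# gt.py ax ay: lean of the reel, deg (plane slopes along tray x, y); X Y Z: tray-frame top centre mm; up: mm along axis
import sys; from h import *
sx,sy,X,Y,Z,up=map(float,sys.argv[1:7]); a=np.radians(5.7)
T=R.from_euler("z",5.7,degrees=True); n=np.array([-np.tan(np.radians(sx)),-np.tan(np.radians(sy)),1]); n/=np.linalg.norm(n)
rx=np.array([1,0,0])-n*n[0]; rx/=np.linalg.norm(rx); y=-rx; z=-n; x=np.cross(y,z)
p=np.array([X,Y,Z])-4*n+6*rx-18.8*n+up*n
B=T*R.from_matrix(np.c_[x,y,z]); w=np.array([.5104,.2523,0])+T.apply(p/1e3)
for i in range(2): r.capture("top")
s=r.get_state(); A=R.from_euler("xyz",s["eef_rot"],degrees=True)
d=A.inv().apply(w-s["tcp_pos"]); rv=(A.inv()*B).as_rotvec(degrees=True)
print(s["tcp_pos"].round(4),s["eef_rot"].round(1),s["contact_force"].round(1),"->",w.round(4),"row",d.round(4).tolist(),rv.round(1).tolist())
E
python3 gt.py 16 5.5 21 113 77.5 60
```

```text
time_s: 40.78
tcp_pos: [0.4476, 0.1731, 0.2844]
eef_rot: [176.8, 0.2, 13.3]
contact_force: [0.6, -0.7, -0.7]
gripper_width: 0.0751
gripper_force: 0.0
[0.4477 0.1721 0.2846] [176.8   0.2  13.4] [ 0.3  0.3 -0.6] -> [0.516  0.3628 0.1147] row [0.1113, -0.179, 0.1596] [19.1, 6.9, 98.0]
```

```bash
echo '[[[0.01,-0.015,0,1.4,0.5,7],[0.02,-0.03,0,2.7,1,14],[0.03,-0.045,0,4,1.4,21],[0.037,-0.06,0,5.4,2,28],[0.046,-0.075,0,6.8,2.5,35],[0.055,-0.09,0,8.2,3,42],[0.065,-0.105,0.02,9.5,3.4,49],[0.074,-0.12,0.04,11,4,56],[0.083,-0.135,0.06,12.3,4.4,63],[0.093,-0.15,0.08,13.7,5,70],[0.102,-0.165,0.1,15,5.4,77],[0.111,-0.179,0.12,16.5,6,84]]]' | python3 drive.py
python3 gt.py 16 5.5 21 113 77.5 50
```

```text
time_s: 41.88
tcp_pos: [0.5156, 0.3647, 0.1547]
eef_rot: [-165.6, 2.8, -70.2]
contact_force: [-0.0, 0.9, 0.2]
gripper_width: 0.0747
gripper_force: 0.0
[0.5138 0.3631 0.1511] [-166.     2.6  -70.1] [-1.2 -1.2  0.1] -> [0.5187 0.364  0.1052] row [0.0028, 0.0064, 0.0457] [2.9, 0.8, 14.4]
```

```bash
echo '[[[0.001,0.003,0.02,1.5,0.4,7],[0.003,0.006,0.045,2.9,0.8,14.4],[0.003,0.006,0.045,2.9,0.8,14.4],[0.003,0.006,0.045,2.9,0.8,14.4],[0.003,0.006,0.045,2.9,0.8,14.4]]]' | python3 drive.py
python3 gt.py 16 5.5 21 113 77.5 1
```

```text
time_s: 42.4
tcp_pos: [0.521, 0.3646, 0.1109]
eef_rot: [-163.8, 5.7, -83.9]
contact_force: [-0.2, 1.1, 0.5]
gripper_width: 0.075
gripper_force: 0.0
[0.5214 0.3655 0.1119] [-163.8    5.8  -84. ] [0.1 0.1 0.3] -> [0.5316 0.3698 0.0583] row [0.0022, 0.0048, 0.0545] [-0.3, 0.4, 0.2]
```

```bash
echo '[[[0.002,0.005,0.02,0,0.2,0],[0.002,0.005,0.035,0,0.3,0],[0.002,0.005,0.048,0,0.3,0],[0.002,0.005,0.0545,0,0.3,0],[0.002,0.005,0.0545,0,0.3,0],[0.002,0.005,0.0545,0,0.3,0]]]' | python3 drive.py
echo '[[[0,0,0,0,0,0],[0,0,0,0,0,0],[0,0,0,0,0,0],[0,0,0,0,0,0],[0,0,0,0,0,0]]]' | python3 drive.py 0.03 55
python3 gt.py 16 5.5 21 113 77.5 1
```

```text
time_s: 43.0
tcp_pos: [0.531, 0.3693, 0.0571]
eef_rot: [-163.8, 5.5, -84.3]
contact_force: [0.6, -0.5, -0.0]
gripper_width: 0.075
gripper_force: 0.0
time_s: 43.42
tcp_pos: [0.5305, 0.3696, 0.057]
eef_rot: [-163.8, 5.5, -84.3]
contact_force: [-0.6, -0.4, 2.0]
gripper_width: 0.0508
gripper_force: 55.0
[0.5305 0.3696 0.0569] [-163.8    5.5  -84.3] [-2.8 -1.   3.1] -> [0.5316 0.3698 0.0583] row [-0.0003, -0.0014, -0.001] [-0.2, 0.0, -0.0]
```

```bash
echo '[[[0,0,-0.01,0,0,0],[0,0,-0.025,0,0,0],[0,0,-0.04,0,0,0],[0,0,-0.055,0,0,0],[0,0,-0.06,0,0,0],[0,0,-0.06,0,0,0]]]' | python3 drive.py
python3 gt.py 0 0 24.7 112.5 72 45
```

```text
time_s: 44.02
tcp_pos: [0.5144, 0.3625, 0.1146]
eef_rot: [-163.8, 5.6, -84.3]
contact_force: [-0.6, 0.5, -4.0]
gripper_width: 0.0511
gripper_force: 55.0
[0.5141 0.3617 0.113 ] [-163.9    5.5  -84.4] [ 0.1  0.4 -4.5] -> [0.5298 0.3673 0.0942] row [-0.0022, -0.0102, 0.0228] [-16.1, 5.4, -0.8]
```

```bash
echo '[[[0,-0.003,0.003,-4,1.3,0],[-0.001,-0.006,0.006,-8,2.7,-0.4],[-0.002,-0.01,0.01,-12,4,-0.6],[-0.002,-0.01,0.012,-16.1,5.4,-0.8],[-0.002,-0.01,0.012,-16.1,5.4,-0.8],[-0.002,-0.01,0.012,-16.1,5.4,-0.8]]]' | python3 drive.py
python3 gt.py 0 0 24.7 112.5 72 45
cat > rl2.py <<'E'
from m import *
for n in("side","top"):
    c=cap(n); W=cloud(c)+([.001,.004,0] if n=="side" else [-.0004,.0005,0]); s=r.get_state(); A=R.from_euler("xyz",[180,0,-84.3],degrees=True)
    L=A.inv().apply((W-s["tcp_pos"]).reshape(-1,3))*1e3; L=L[np.isfinite(L[:,0])]
    for a in range(-28,44,4):
        k=(abs(L[:,0])<45)&(abs(L[:,1])<40)&(L[:,2]>a)&(L[:,2]<a+4)
        if k.sum()>3: print(n,a,k.sum(),np.percentile(L[k],[0,50,100],axis=0)[:,:2].round().tolist())
    k=(abs(L[:,0])<34)&(abs(L[:,1])<18)&(L[:,2]>-30)&(L[:,2]<-14); Q=L[k]
    for _ in range(5):
        B=np.c_[Q[:,:2],np.ones(len(Q))]; pl=np.linalg.lstsq(B,Q[:,2],rcond=None)[0]; e=Q[:,2]-B@pl; Q=Q[abs(e)<max(2,1.5*e.std())]
    print(n,"top plane",len(Q),pl.round(3),np.degrees(pl[:2]).round(1))
E
python3 rl2.py
```

```text
time_s: 44.62
tcp_pos: [0.5279, 0.3658, 0.1027]
eef_rot: [179.9, -0.1, -84.4]
contact_force: [-0.9, -0.6, -4.6]
gripper_width: 0.0508
gripper_force: 55.0
[0.5266 0.3652 0.1036] [180.   -0.  -84.3] [-0.1 -0.3 -3.5] -> [0.5298 0.3673 0.0942] row [-0.0018, -0.0034, 0.0094] [0.0, -0.0, -0.0]
side -28 34 [[-25.0, -39.0], [6.0, -11.0], [31.0, 33.0]]
side -24 168 [[-28.0, -38.0], [7.0, -2.0], [34.0, 37.0]]
side -20 49 [[-20.0, -39.0], [11.0, 3.0], [35.0, 39.0]]
side -16 23 [[-8.0, -31.0], [9.0, 12.0], [32.0, 38.0]]
side -12 18 [[-13.0, -39.0], [8.0, 3.0], [10.0, 39.0]]
side -8 14 [[-11.0, -38.0], [8.0, 7.0], [17.0, 39.0]]
side -4 14 [[-9.0, -35.0], [9.0, 19.0], [18.0, 40.0]]
side 0 17 [[5.0, -9.0], [16.0, 12.0], [19.0, 27.0]]
side 4 10 [[5.0, -2.0], [16.0, 14.0], [19.0, 23.0]]
side 8 17 [[-1.0, -9.0], [16.0, 7.0], [21.0, 24.0]]
side 12 14 [[-2.0, -6.0], [14.0, 14.0], [20.0, 24.0]]
side 16 12 [[1.0, -5.0], [14.0, 17.0], [19.0, 24.0]]
side 20 13 [[-5.0, -5.0], [13.0, 13.0], [23.0, 27.0]]
side 24 32 [[-22.0, -24.0], [14.0, 2.0], [33.0, 24.0]]
side 28 85 [[-30.0, -25.0], [15.0, 5.0], [45.0, 26.0]]
side 32 35 [[-25.0, -27.0], [26.0, 14.0], [44.0, 26.0]]
side 36 5 [[-14.0, 2.0], [26.0, 22.0], [45.0, 25.0]]
side top plane 124 [ 3.2000e-02  1.4000e-02 -2.2089e+01] [1.8 0.8]
top -28 31 [[-19.0, -20.0], [22.0, -2.0], [34.0, 24.0]]
top -24 130 [[-20.0, -24.0], [19.0, 3.0], [34.0, 25.0]]
top -20 38 [[-18.0, -24.0], [26.0, 10.0], [33.0, 25.0]]
top -16 6 [[22.0, -18.0], [29.0, -4.0], [32.0, 17.0]]
top 16 4 [[-11.0, -1.0], [-10.0, 5.0], [-8.0, 11.0]]
top 24 24 [[-11.0, -26.0], [23.0, 5.0], [31.0, 23.0]]
top 28 70 [[2.0, -26.0], [24.0, 2.0], [43.0, 26.0]]
top 32 38 [[13.0, -23.0], [28.0, 4.0], [45.0, 26.0]]
top 36 6 [[28.0, -4.0], [31.0, 9.0], [44.0, 21.0]]
top top plane 93 [ -0.03    0.028 -21.471] [-1.7  1.6]
```

```bash
echo '[[[-0.003,-0.0034,0.01,0,0,0],[-0.003,-0.0034,0.025,0,0,0],[-0.003,-0.0034,0.035,0,0,0],[-0.003,-0.0034,0.041,0,0,0],[-0.003,-0.0034,0.041,0,0,0],[-0.003,-0.0034,0.041,0,0,0]]]' | python3 drive.py
python3 gt.py 0 0 24.7 114 72 0
```

```text
time_s: 45.32
tcp_pos: [0.53, 0.3695, 0.064]
eef_rot: [180.0, 0.0, -84.3]
contact_force: [0.6, -0.0, -3.0]
gripper_width: 0.051
gripper_force: 55.0
[0.5305 0.37   0.0649] [-1.799e+02  1.000e-01 -8.430e+01] [ 0.  -0.6 -3.8] -> [0.5296 0.3688 0.0492] row [0.0012, 0.001, 0.0157] [-0.1, 0.1, 0.0]
```

```bash
echo '[[[0.001,0.001,0.004,0,0,0],[0.001,0.001,0.008,0,0,0],[0.001,0.001,0.01,0,0,0],[0.001,0.001,0.012,0,0,0],[0.001,0.001,0.012,0,0,0],[0.001,0.001,0.012,0,0,0]]]' | python3 drive.py
python3 gt.py 0 0 24.7 114 72 0
```

```text
time_s: 45.92
tcp_pos: [0.5292, 0.3685, 0.0521]
eef_rot: [-180.0, 0.0, -84.3]
contact_force: [0.1, 0.9, -3.4]
gripper_width: 0.0509
gripper_force: 55.0
[0.5294 0.3686 0.0524] [-1.80e+02  1.00e-01 -8.43e+01] [-0.1 -0.6 -3.4] -> [0.5296 0.3688 0.0492] row [-0.0001, -0.0003, 0.0032] [-0.0, 0.1, 0.0]
```

Freely inside the cell; finish lowering, loosening the grip first to let it seat, and release.

```bash
echo '[[[0,0,0.0015,0,0,0],[0,0,0.003,0,0,0],[0,0,0.003,0,0,0]]]' | python3 drive.py - 20
echo '[[[0,0,0.001,0,0,0],[0,0,0.002,0,0,0],[0,0,0.002,0,0,0]]]' | python3 drive.py
echo '[[[0,0,0,0,0,0],[0,0,0,0,0,0],[0,0,0,0,0,0],[0,0,0,0,0,0]]]' | python3 drive.py 0.075
echo '[[[0,0,-0.02,0,0,0],[0,0,-0.06,0,0,0],[0,0,-0.1,0,0,0],[0,0,-0.13,0,0,0],[0.04,0.06,-0.13,0,0,0],[0.08,0.1,-0.13,0,0,0],[0.12,0.12,-0.13,0,0,0],[0.16,0.12,-0.13,0,0,0],[0.2,0.12,-0.13,0,0,0],[0.24,0.12,-0.13,0,0,0],[0.28,0.12,-0.13,0,0,0],[0.32,0.12,-0.13,0,0,0]]]' | python3 drive.py
echo '[[[0.04,0,0,0,0,0],[0.08,0,0,0,0,0],[0.12,0,0,0,0,0],[0.16,0,0,0,0,0],[0.2,0,0,0,0,0],[0.2,0,0,0,0,0],[0.2,0,0,0,0,0]]]' | python3 drive.py
python3 chk.py 8
```

```text
time_s: 46.27
tcp_pos: [0.5294, 0.3686, 0.0493]
eef_rot: [-180.0, 0.1, -84.3]
contact_force: [0.1, -0.7, -1.8]
gripper_width: 0.0512
gripper_force: 20.0
time_s: 46.52
tcp_pos: [0.5299, 0.369, 0.049]
eef_rot: [-179.9, 0.1, -84.3]
contact_force: [-2.0, -1.0, 6.7]
gripper_width: 0.0513
gripper_force: 20.0
time_s: 46.85
tcp_pos: [0.5293, 0.3686, 0.0473]
eef_rot: [-180.0, 0.1, -84.3]
contact_force: [-0.2, 0.9, -0.2]
gripper_width: 0.0719
gripper_force: 0.0
time_s: 47.85
tcp_pos: [0.4384, 0.068, 0.1775]
eef_rot: [-179.9, 0.1, -84.2]
contact_force: [1.8, -0.3, 0.3]
gripper_width: 0.0754
gripper_force: 0.0
time_s: 48.43
tcp_pos: [0.4585, -0.1315, 0.1765]
eef_rot: [180.0, 0.1, -84.6]
contact_force: [-0.1, 1.3, -0.3]
gripper_width: 0.0751
gripper_force: 0.0
top -112.5 [  25.7 -111.2] 0.6 0.241 top z 0.0721 tilt [0.4 0.7]
top -37.5 [ 25.4 -35.2] -0.3 0.228 top z 0.0717 tilt [-1.1 -0.8]
top 37.5 [24.4 38.6] 1.4 0.24 top z 0.0719 tilt [-1.5  0.2]
top 112.5 [ 25.3 112.2] 0.3 0.235 top z 0.0721 tilt [-0.7 -0.9]
wedge [0.4955 0.0113] -8.0 0.024
side -112.5 [  28.3 -118.9] -4.0 0.544 top z 0.0587 tilt [-3.6 48.7]
side -37.5 [ 29.7 -38.7] -5.8 0.482 top z 0.0726 tilt [ 1.3 -3.7]
side 37.5 [24.6 39.7] 0.5 0.31 top z 0.0724 tilt [ 1.1 -1.6]
side 112.5 [ 24.4 112.2] 1.2 0.244 top z 0.0715 tilt [ 1.7 -4.3]
wedge [0.5682 0.0127] -4.2 0.761
```

View pics/top8.png

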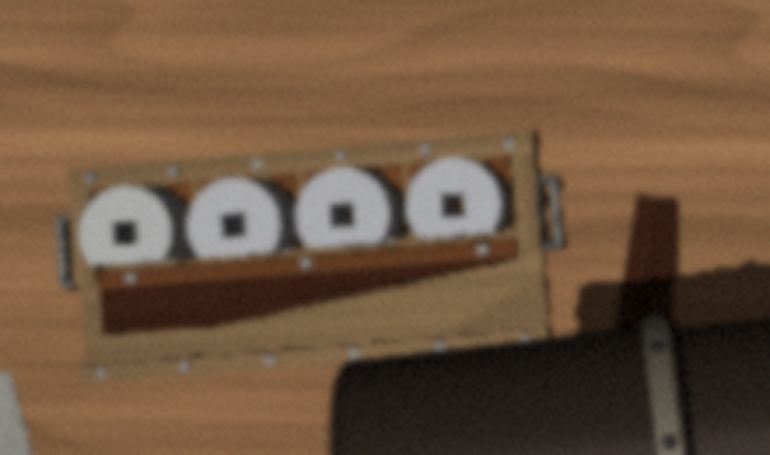

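```bash
python3 t.py .4951 .0118 .10 176.1
```

```text
[0.0001 0.0002 0.0001]
at [ 0.459  -0.1284  0.1768] [-1.80e+02  1.00e-01 -8.42e+01] F [-0.3  0.   0.5] row [np.float64(-0.1358), np.float64(-0.0501), np.float64(0.077), np.float64(0.03), np.float64(0.07), np.float64(99.72)] n 13.9
```

```bash
echo '[[[-0.012,-0.004,0,0,0,7.1],[-0.024,-0.008,0,0,0,14.2],[-0.036,-0.012,0,0,0,21.3],[-0.048,-0.016,0,0,0,28.4],[-0.06,-0.021,0,0,0,35.5],[-0.072,-0.026,0,0,0,42.6],[-0.084,-0.03,0,0,0,49.7],[-0.096,-0.035,0,0,0,56.8],[-0.108,-0.04,0,0,0,63.9],[-0.12,-0.045,0,0,0,71],[-0.13,-0.05,0.04,0,0,78],[-0.136,-0.05,0.07,0,0,85]]]' | python3 drive.py 0.06
echo '[[[0,0,0,0,0,7],[0,0,0,0,0,14],[0,0,0,0,0,14.6],[0,0,0,0,0,14.6],[0,0,0,0,0,14.6]]]' | python3 drive.py
python3 t.py .4951 .0118 .0195 176.1
```

```text
time_s: 49.68
tcp_pos: [0.4966, 0.014, 0.107]
eef_rot: [179.9, 0.3, -169.5]
contact_force: [-0.5, -0.1, -1.7]
gripper_width: 0.0596
gripper_force: 0.0
time_s: 50.1
tcp_pos: [0.4954, 0.0118, 0.1074]
eef_rot: [179.9, 0.1, 176.4]
contact_force: [-0.5, -0.6, -0.3]
gripper_width: 0.0599
gripper_force: 0.0
[0.     0.0001 0.    ]
at [0.4953 0.0114 0.1074] [179.9   0.  176.2] F [0.2 0.4 0.1] row [np.float64(0.0003), np.float64(0.0002), np.float64(0.0879), np.float64(0.08), np.float64(0.05), np.float64(0.14)] n 2.1
```

```bash
echo '[[[0,0,0.03,0,0,0],[0,0,0.06,0,0,0],[0,0,0.08,0,0,0],[0,0,0.088,0,0,0],[0,0,0.088,0,0,0],[0,0,0.088,0,0,0]]]' | python3 drive.py
echo '[[[0,0,0,0,0,0],[0,0,0,0,0,0],[0,0,0,0,0,0],[0,0,0,0,0,0],[0,0,0,0,0,0]]]' | python3 drive.py 0.02 40
python3 t.py .4951 .0118 .0195 176.1
echo '[[[0,0,-0.015,0,0,0],[0,0,-0.04,0,0,0],[0,0,-0.07,0,0,0],[0,0,-0.09,0,0,0],[0,0,-0.09,0,0,0],[0,0,-0.09,0,0,0]]]' | python3 drive.py
python3 tt.py -43.5 -101 .1 -85.93
```

```text
time_s: 50.75
tcp_pos: [0.4955, 0.0111, 0.0194]
eef_rot: [180.0, 0.0, 176.1]
contact_force: [0.3, 0.1, -0.2]
gripper_width: 0.0602
gripper_force: 0.0
time_s: 51.17
tcp_pos: [0.4956, 0.0113, 0.0197]
eef_rot: [179.9, 0.1, 176.1]
contact_force: [-0.9, -0.3, 5.9]
gripper_width: 0.0361
gripper_force: 39.9
[0. 0. 0.]
at [0.4956 0.0113 0.0197] [1.799e+02 1.000e-01 1.761e+02] F [-1.3  1.1  6.8] row [np.float64(0.0006), np.float64(0.0005), np.float64(0.0002), np.float64(0.08), np.float64(0.06), np.float64(0.02)] n 0.0
time_s: 51.82
tcp_pos: [0.4957, 0.0114, 0.11]
eef_rot: [179.9, 0.1, 176.1]
contact_force: [0.3, 0.5, -1.6]
gripper_width: 0.0359
gripper_force: 39.9
[0.0003 0.0001 0.0004]
at [0.4945 0.0109 0.1083] [ 1.800e+02 -1.000e-01  1.761e+02] F [ 0.7  0.3 -2. ] row [np.float64(0.0266), np.float64(0.1351), np.float64(0.0084), np.float64(0.11), np.float64(-0.05), np.float64(-103.68)] n 14.5
```

```bash
echo '[[[0,0,-0.02,0,0,-7],[0.002,0.01,-0.03,0,0,-14],[0.004,0.02,-0.03,0,0,-21],[0.006,0.03,-0.03,0,0,-28],[0.009,0.045,-0.03,0,0,-35],[0.011,0.06,-0.03,0,0,-42],[0.014,0.075,-0.03,0,0,-49],[0.017,0.09,-0.03,0,0,-56],[0.02,0.105,-0.03,0,0,-63],[0.023,0.12,-0.03,0,0,-70],[0.026,0.13,-0.03,0,0,-77],[0.0266,0.135,-0.03,0,0,-84]]]' | python3 drive.py
echo '[[[0,0,0,0,0,-7],[0,0,0,0,0,-14],[0,0,0.02,0,0,-19.7],[0,0,0.04,0,0,-19.7],[0,0,0.05,0,0,-19.7],[0,0,0.05,0,0,-19.7]]]' | python3 drive.py
python3 tt.py -43.5 -101 .06 -85.93
python3 - <<'E'
from m import *
c=cap("side"); save("side9.png",cv2.resize(c["frame"][90:270,160:360],None,fx=3.5,fy=3.3,interpolation=cv2.INTER_CUBIC))
E
```

```text
time_s: 52.97
tcp_pos: [0.4769, 0.1482, 0.1376]
eef_rot: [179.9, -0.0, -99.5]
contact_force: [0.1, 0.3, -0.9]
gripper_width: 0.0361
gripper_force: 39.9
time_s: 53.47
tcp_pos: [0.4758, 0.1462, 0.086]
eef_rot: [179.7, -0.1, -80.3]
contact_force: [0.4, -0.5, -0.3]
gripper_width: 0.0363
gripper_force: 39.9
[0.0005 0.0004 0.0007]
at [0.4775 0.1472 0.0885] [-180.     0.   -80.2] F [-0.4 -1.2 -0.6] row [np.float64(-0.0003), np.float64(0.0003), np.float64(0.0285), np.float64(-0.01), np.float64(0.03), np.float64(0.02)] n 0.7
```

View pics/side9.png

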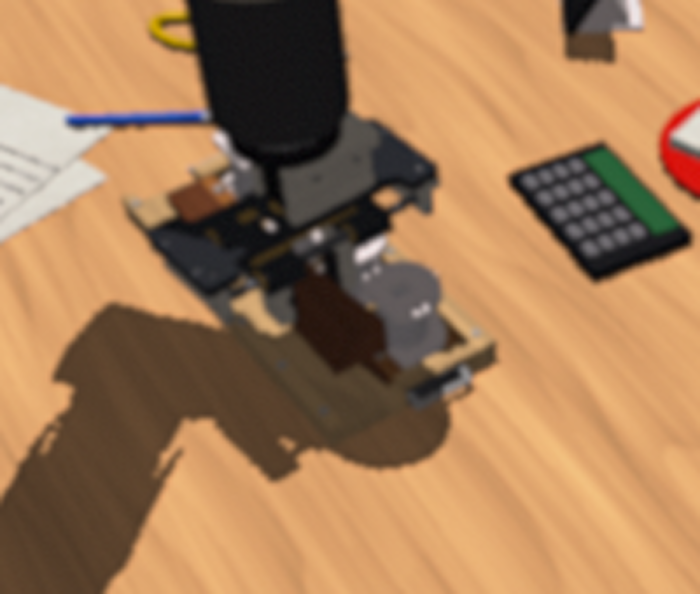

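```bash
echo '[[[0,0,0.015,0,0,0],[0,0,0.03,0,0,0],[0,0,0.04,0,0,0],[0,0,0.05,0,0,0],[0,0,0.054,0,0,0],[0,0,0.054,0,0,0],[0,0,0.054,0,0,0]]]' | python3 drive.py
python3 tt.py -43.5 -101 .0315 -85.93
```

```text
time_s: 54.25
tcp_pos: [0.4783, 0.1479, 0.0358]
eef_rot: [-179.9, 0.1, -80.2]
contact_force: [0.6, -0.3, -1.2]
gripper_width: 0.0362
gripper_force: 39.9
[0. 0. 0.]
at [0.4784 0.148  0.0359] [-1.799e+02  1.000e-01 -8.020e+01] F [-0.9 -0.5 -1.2] row [np.float64(0.0003), np.float64(0.0013), np.float64(0.0044), np.float64(-0.09), np.float64(0.09), np.float64(0.04)] n 0.1
```

```bash
echo '[[[0,0,0.002,0,0,0],[0,0,0.004,0,0,0],[0,0,0.0045,0,0,0],[0,0,0.0045,0,0,0],[0,0,0.0045,0,0,0]]]' | python3 drive.py
echo '[[[-0.01,-0.0007,0,0,0,0],[-0.02,-0.0014,0,0,0,0],[-0.03,-0.0021,0,0,0,0],[-0.04,-0.0029,0,0,0,0],[-0.04,-0.0029,0,0,0,0],[-0.04,-0.0029,0,0,0,0]]]' | python3 drive.py
python3 tt.py -43.5 -51 .0315 -85.93
```

```text
time_s: 54.82
tcp_pos: [0.4785, 0.1479, 0.0316]
eef_rot: [-179.9, 0.1, -80.2]
contact_force: [-1.8, -0.8, 10.4]
gripper_width: 0.036
gripper_force: 39.9
time_s: 55.32
tcp_pos: [0.4742, 0.1886, 0.0316]
eef_rot: [-179.9, 0.1, -80.1]
contact_force: [-4.4, 2.4, 10.3]
gripper_width: 0.0363
gripper_force: 40.0
[0. 0. 0.]
at [0.4743 0.1885 0.0317] [-1.799e+02  1.000e-01 -8.010e+01] F [-4.4  2.2  9.8] row [np.float64(-0.0089), np.float64(0.0006), np.float64(0.0002), np.float64(-0.11), np.float64(0.11), np.float64(0.1)] n 0.2
```

```bash
echo '[[[0,0,-0.0005,0,0,0],[0,0,-0.0005,0,0,0],[0,0,-0.0005,0,0,0]]]' | python3 drive.py 0.046
echo '[[[0,0,-0.01,0,0,0],[0,0,-0.03,0,0,0],[0,0,-0.06,0,0,0],[0,0,-0.09,0,0,0],[0,0,-0.09,0,0,0],[0,0,-0.09,0,0,0]]]' | python3 drive.py 
python3 tt.py -42 -156 .12 0
```

```text
time_s: 55.72
tcp_pos: [0.4739, 0.1875, 0.0311]
eef_rot: [-180.0, 0.1, -80.2]
contact_force: [0.3, -0.4, 0.0]
gripper_width: 0.045
gripper_force: 0.0
time_s: 56.22
tcp_pos: [0.4749, 0.1882, 0.1236]
eef_rot: [-179.8, 0.2, -80.2]
contact_force: [-0.9, -0.5, -0.2]
gripper_width: 0.0459
gripper_force: 0.0
[0.0003 0.0002 0.0006]
at [0.4736 0.1872 0.1213] [180.    0.  -80.2] F [-0.5  0.7 -0.5] row [np.float64(0.0947), np.float64(0.0057), np.float64(0.0012), np.float64(0.01), np.float64(0.06), np.float64(-85.92)] n 12.0
```

```bash
echo '[[[0.01,0,0,0,0,-7.1],[0.02,0.001,0,0,0,-14.2],[0.03,0.002,0,0,0,-21.3],[0.04,0.002,0,0,0,-28.4],[0.05,0.003,0,0,0,-35.5],[0.06,0.004,0,0,0,-42.6],[0.07,0.004,0,0,0,-49.7],[0.08,0.005,0,0,0,-56.8],[0.09,0.005,0,0,0,-63.9],[0.095,0.006,0,0,0,-71],[0.095,0.006,0,0,0,-78],[0.095,0.006,0,0,0,-85]]]' | python3 drive.py 0 40
echo '[[[0,0,0,0,0,-0.9],[0,0,0,0,0,-0.9],[0,0,0,0,0,-0.9],[0,0,0,0,0,-0.9]]]' | python3 drive.py
python3 tt.py -42 -156 .02 0
python3 - <<'E'
from m import *
c=cap("side"); save("side10.png",cv2.resize(c["frame"][90:270,160:360],None,fx=3.5,fy=3.3,interpolation=cv2.INTER_CUBIC))
E
```

```text
time_s: 57.37
tcp_pos: [0.4834, 0.0919, 0.1198]
eef_rot: [180.0, 0.1, 5.1]
contact_force: [0.9, -0.1, 0.1]
gripper_width: 0.0007
gripper_force: 0.0
time_s: 57.7
tcp_pos: [0.4839, 0.0928, 0.1207]
eef_rot: [-180.0, 0.0, 5.5]
contact_force: [-0.1, -0.1, 0.5]
gripper_width: 0.0002
gripper_force: 0.0
[0.     0.     0.0001]
at [0.484  0.0928 0.1209] [-180.    -0.     5.6] F [-0.8  0.2 -0.3] row [np.float64(0.0001), np.float64(0.0), np.float64(0.1009), np.float64(-0.05), np.float64(-0.0), np.float64(-0.06)] n 2.4
```

View pics/side10.png

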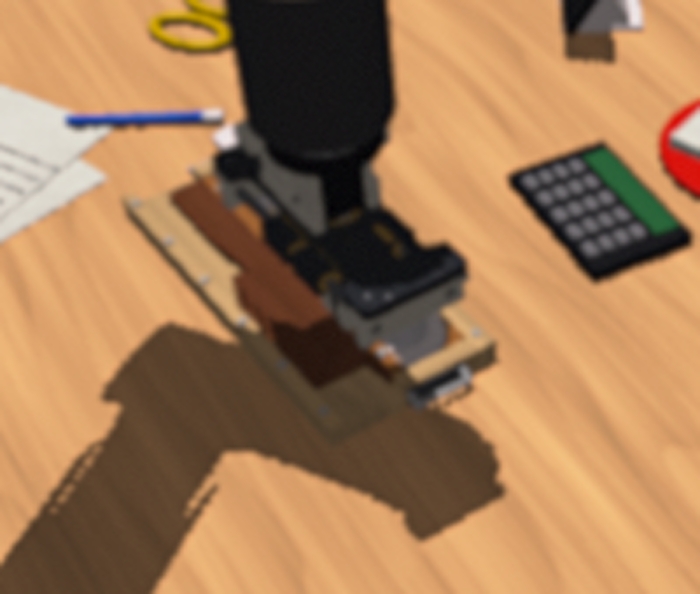

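```bash
echo '[[[0,0,0.03,0,0,0],[0,0,0.06,0,0,0],[0,0,0.085,0,0,0],[0,0,0.098,0,0,0],[0,0,0.1,0,0,0],[0,0,0.1,0,0,0],[0,0,0.1,0,0,0]]]' | python3 drive.py
echo '[[[0,-0.01,0,0,0,0],[0,-0.02,0,0,0,0],[0,-0.03,0,0,0,0],[0,-0.036,0,0,0,0],[0,-0.042,0,0,0,0],[0,-0.048,0,0,0,0],[0,-0.05,0,0,0,0],[0,-0.05,0,0,0,0]]]' | python3 drive.py
python3 tt.py -42 -80 .02 0
```

```text
time_s: 58.48
tcp_pos: [0.4847, 0.0932, 0.0217]
eef_rot: [-179.9, -0.1, 5.7]
contact_force: [-0.1, 0.5, 1.0]
gripper_width: 0.0001
gripper_force: 0.0
time_s: 59.15
tcp_pos: [0.4791, 0.1433, 0.0211]
eef_rot: [-179.9, -0.0, 5.8]
contact_force: [0.2, -0.6, -0.2]
gripper_width: 0.0002
gripper_force: 0.0
[0.     0.0002 0.    ]
at [0.4791 0.1427 0.021 ] [-179.9   -0.     5.7] F [ 1.3 -0.1  0. ] row [np.float64(0.0001), np.float64(-0.026), np.float64(0.001), np.float64(-0.05), np.float64(-0.0), np.float64(-0.0)] n 0.6
```

```bash
echo '[[[0,-0.004,0,0,0,0],[0,-0.008,0,0,0,0],[0,-0.012,0,0,0,0],[0,-0.014,0,0,0,0],[0,-0.014,0,0,0,0]]]' | python3 drive.py
echo '[[[0,-0.003,0,0,0,0],[0,-0.006,0,0,0,0],[0,-0.006,0,0,0,0]]]' | python3 drive.py
python3 tt.py -42 -80 .02 0
```

```text
time_s: 59.72
tcp_pos: [0.4775, 0.1567, 0.0209]
eef_rot: [-180.0, 0.0, 5.7]
contact_force: [-1.1, -2.7, -0.1]
gripper_width: -0.0001
gripper_force: 0.9
time_s: 59.97
tcp_pos: [0.4769, 0.1628, 0.021]
eef_rot: [-180.0, 0.0, 5.7]
contact_force: [-0.0, -2.4, 0.5]
gripper_width: 0.0003
gripper_force: 1.2
[0. 0. 0.]
at [0.477  0.1628 0.021 ] [-179.9   -0.     5.7] F [-0.5 -1.5 -0.2] row [np.float64(0.0001), np.float64(-0.0058), np.float64(0.001), np.float64(-0.07), np.float64(-0.02), np.float64(0.01)] n 0.1
```

```bash
for i in 1; do echo '[[[0,-0.003,0,0,0,0],[0,-0.005,0,0,0,0],[0,-0.005,0,0,0,0]]]' | python3 drive.py; done
echo '[[[0,-0.002,0,0,0,0],[0,-0.004,0,0,0,0],[0,-0.004,0,0,0,0]]]' | python3 drive.py
python3 tt.py -42 -80 .02 0
python3 - <<'E'
from m import *
a=np.radians(5.7); c0=np.array([.5104,.2523]); M=np.array([[np.cos(a),np.sin(a)],[-np.sin(a),np.cos(a)]]); o=[.001,.004,0]
c=cap("side"); W=cloud(c)+o; c["cam_to_world"]=np.array(c["cam_to_world"]); c["cam_to_world"][:3,3]+=o
w=c0+M.T@[-.046,-.005]
q,f=fit(W,c,sd_wedge,[*w,a+np.pi/2],.046,.037,.08,win=lambda p:(abs(p[:,1])<.03)); print((M@(q[:2]-c0)*1e3).round(1),np.degrees(q[2]-a).round(1),f)
E
```

```text
time_s: 60.37
tcp_pos: [0.4766, 0.1677, 0.0211]
eef_rot: [-180.0, -0.0, 5.7]
contact_force: [0.1, -2.6, -0.1]
gripper_width: 0.0006
gripper_force: 1.4
time_s: 60.62
tcp_pos: [0.4762, 0.1716, 0.0211]
eef_rot: [-180.0, -0.0, 5.7]
contact_force: [-0.3, -3.0, 1.2]
gripper_width: 0.0006
gripper_force: 2.1
[0. 0. 0.]
at [0.4762 0.1716 0.0211] [-179.9   -0.     5.7] F [ 0.2 -4.   0. ] row [np.float64(0.0), np.float64(0.0031), np.float64(0.0011), np.float64(-0.06), np.float64(-0.01), np.float64(0.0)] n 0.1
[-41.9  -5.8] 87.2 0.6952155076574961
```

```bash
echo '[[[0,-0.003,0,0,0,0],[0,-0.005,0,0,0,0],[0,-0.005,0,0,0,0]]]' | python3 drive.py
echo '[[[0,-0.002,0,0,0,0],[0,-0.004,0,0,0,0],[0,-0.004,0,0,0,0]]]' | python3 drive.py
echo '[[[0,-0.002,0,0,0,0],[0,-0.004,0,0,0,0],[0,-0.004,0,0,0,0]]]' | python3 drive.py
python3 tt.py -42 -80 .02 0
```

```text
time_s: 61.07
tcp_pos: [0.4757, 0.1732, 0.0212]
eef_rot: [179.8, 0.1, 5.7]
contact_force: [9.7, -21.7, 4.1]
gripper_width: 0.0005
gripper_force: 13.5
time_s: 61.32
tcp_pos: [0.4753, 0.1741, 0.0213]
eef_rot: [179.6, 0.2, 5.7]
contact_force: [19.4, -39.1, 6.8]
gripper_width: 0.0003
gripper_force: 22.3
time_s: 61.57
tcp_pos: [0.475, 0.175, 0.0213]
eef_rot: [179.3, 0.3, 5.6]
contact_force: [27.4, -54.7, 10.6]
gripper_width: 0.0002
gripper_force: 31.3
[0. 0. 0.]
at [0.475  0.175  0.0213] [179.4   0.3   5.6] F [ 26.9 -54.8   9.5] row [np.float64(0.0009), np.float64(0.0066), np.float64(0.0014), np.float64(0.63), np.float64(0.27), np.float64(-0.08)] n 0.2
```

```bash
echo '[[[0,0.01,0,0,0,0],[0,0.025,0,0,0,0],[0,0.04,0,0,0,0],[0,0.05,-0.03,0,0,0],[0,0.06,-0.08,0,0,0],[0,0.1,-0.14,0,0,0],[0,0.14,-0.17,0,0,0],[0,0.18,-0.17,0,0,0],[0,0.22,-0.17,0,0,0],[0,0.26,-0.17,0,0,0],[0,0.3,-0.17,0,0,0],[0,0.34,-0.17,0,0,0]]]' | python3 drive.py
echo '[[[0,0.04,0,0,0,0],[0,0.08,0,0,0,0],[0,0.08,0,0,0,0],[0,0.08,0,0,0,0]]]' | python3 drive.py
python3 chk.py 11 | grep -v 'wedge'
python3 - <<'E'
from m import *
a=np.radians(5.7); c0=np.array([.5104,.2523]); M=np.array([[np.cos(a),np.sin(a)],[-np.sin(a),np.cos(a)]])
for n,o in(("top",[-.0004,.0005,0]),("side",[.001,.004,0])):
    c=cap(n); W=cloud(c)+o; c["cam_to_world"]=np.array(c["cam_to_world"]); c["cam_to_world"][:3,3]+=o
    w=c0+M.T@[-.046,-.005]
    q,f=fit(W,c,sd_wedge,[*w,a+np.pi/2],.046,.037,.08,win=lambda p:(abs(p[:,1])<.03)); print("wedge",(M@(q[:2]-c0)*1e3).round(1),np.degrees(q[2]-a).round(1),f.round(3))
    L=W.reshape(-1,3); k=np.isfinite(L[:,0]); L=L[k]; t=(L[:,:2]-c0)@M.T*1e3; k=(abs(t[:,0]+46)<10)&(abs(t[:,1])<45); print("wedge top z",np.median(L[k,2]).round(4))
print(r.get_state()["contact_force"])
E
```

```text
time_s: 62.72
tcp_pos: [0.5072, -0.1272, 0.1918]
eef_rot: [-179.9, -0.3, 5.8]
contact_force: [1.6, -0.1, -0.3]
gripper_width: 0.0008
gripper_force: 0.0
time_s: 63.05
tcp_pos: [0.5144, -0.2074, 0.19]
eef_rot: [-179.9, -0.1, 5.5]
contact_force: [0.5, 0.6, -0.2]
gripper_width: 0.0003
gripper_force: 0.0
top -112.5 [  27.9 -111.1] 0.6 0.242 top z 0.072 tilt [-0.4  0.9]
top -37.5 [ 28.1 -35.2] -0.4 0.224 top z 0.0718 tilt [-0.4 -0.7]
top 37.5 [28.1 38.3] 0.6 0.241 top z 0.072 tilt [-0.7 -0.4]
top 112.5 [ 28.3 112.3] -1.1 0.232 top z 0.0718 tilt [ 1.6 -2. ]
side -112.5 [  28.  -110.8] -0.0 0.253 top z 0.0722 tilt [ 0.7 -3.1]
side -37.5 [ 28.2 -34.7] 0.7 0.275 top z 0.0722 tilt [ 1.1 -2.2]
side 37.5 [28.4 40. ] -5.0 0.289 top z 0.0725 tilt [ 1.5 -1.8]
side 112.5 [ 27.2 112.6] -0.4 0.233 top z 0.0717 tilt [ 1.  -5.6]
wedge [-46.4   3.4] 90.1 0.14
wedge top z 0.0464
wedge [-46.2   1.1] 89.7 0.232
wedge top z 0.0472
[-0.49434571 -0.16639     0.6977662 ]
```

View pics/top11.png

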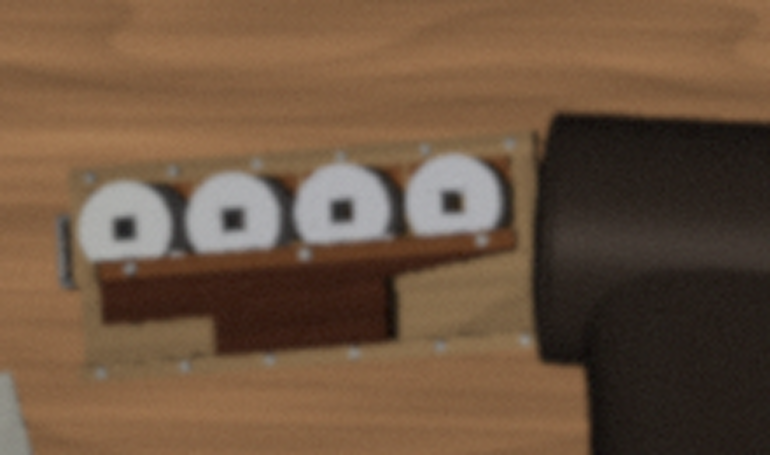

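```bash
python3 -c "
from plant import r
print(r.close_job())"
```

```text
the job is handed in; nothing more can be done
None
```

I packed all four reels upright in their own cells with their flats to the clamp bar, drove the wedge home until it jammed hard at about 55 N, and handed the job in; the hand-in gave no verdict. Final camera measurements put every reel within about 3 mm of its cell point and the wedge within about 4 mm of home; bar travel and wedge-to-cleat force could not be read directly. The fourth reel tilted about 16 degrees on its first placing, so I regripped it and set it down level.

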